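# Present a culture tube in the viewing frame

## Robot

A 6-joint arm with a two-finger parallel gripper is mounted at the origin on the work surface. World frame = base frame: x ahead of the robot, y to its left, z up, the work surface at z = 0. Lengths are in mm, angles in degrees, forces in N, time in s.
With the tool pointing down it reaches from about 300 to 875 mm from the base axis. Payload 6.4 kg.
Tool frame: the origin (TCP) lies between the finger pads; the fingertips stand 22 mm ahead of it and the grasp point (between the pads) lies 3 mm ahead of it; z points along the fingers, y is the direction in which the jaws open and shut (so a half turn about z gives the same grasp; the last joint's range is limited). The gripper opens to 88 mm and grips with 3 to 60 N. Pads are 18 mm wide; open, the fingers measure 123 mm over their backs; the gripper's body (75 mm by 187 mm) begins 45 mm behind the grasp point.
Start: joints at [-77.366, 10.359, 92.074, -0, 77.567, -11.82], TCP at [238.044, -523.427, 260.714] pointing down, gripper open.
Joint ranges: [-171.53, 171.53], [-51.25, 118.39], [17.06, 147.69], [-65.23, 245.23], [0, 150.52], [-178.68, 178.68]. Speed limits (degrees/s): [147.25, 147.25, 172.46, 180, 180, 180].

## Interface

Orientations are given as [roll, pitch, yaw] about the fixed x, y, z axes, in that order (R = Rz(yaw) Ry(pitch) Rx(roll)).
In Python, from bench import manip gives the robot as it stands.
- The arm moves only by the shell command python3 -m pendant 'ROWS' [FORCE]. ROWS is JSON, a list of rows, each a list of 3 entries, a list of its own where there are three numbers: the shift along the tool's x, y, z in m, then the turn, a rotation vector about the tool's x, y, z in rad, then the opening, from 0 (shut) to 1 (fully open). In form: [[[tx, ty, tz], [ax, ay, az], claw], ...]. A call has exactly 8 rows; each row shifts and turns the commanded pose from where the row before left it, along the tool's axes as they then stand; what a row does not reach is not made up. A row lasts 1/10 s, in which the tool goes at most 50 mm and 8.59 degrees, less where a joint would pass 70% of its speed; a pose out of reach is approached as far as the arm can. A call with a gripper value outside its range is refused whole. The fingers move at their own pace and stop on an object; FORCE is the grip in N (left out, the last holds). Time passes only in rows, so rows that do not move let the fingers close, or fill a call up. It gives the time, the measured TCP pose, the force and the opening at its end, in the units of the state.
- manip.sense(): the state, without advancing time (a new reading comes with each control period).
- manip.read_camera(name): name is "scene" or "side" or "wrist"; returns a dict with "frame" (400x640x3 uint8, red, green, blue), "depth" (400x640 float32, mm along the optical axis (not along the pixel's ray), 0 where there is no reading), "camera_matrix" (3x3 intrinsics, pixels), "D" ([k1, k2, p1, p2, k3] as OpenCV has them; the pictures are not rectified), "rvec" (rotation vector, rad) and "tvec" (3), from world to camera coordinates, as OpenCV has them. Camera axes: x right, y down, z forward; pixel columns grow to the right and rows downward; lengths in mm; the calibration is good to about 2 mm. A picture is of the moment at which its call begins.
- manip.close_job(): hands the job in, once; it reports no verdict.
The state is a dict: "t": time; "qpos": joint angles; "joint_vel": joint speeds; "tau": joint torques, N m; "tool_pos": TCP position; "tool_rot": TCP orientation; "wrist_force": force on the tool from outside, world axes, zero at the start; "moment": the same for the moment, N m; "gripper_width": finger opening in mm.
Only numpy, scipy, OpenCV 4.12 (cv2) and the standard library are available. Lean on these libraries where they do the work, as an engineer would, in place of code of your own. Each camera call takes 0.05 s, during which the arm holds its last target.

## Task

Take the tall green-capped tube out of the white rack and lay it on its side, without dropping it, in the two-fork cradle on the front of the leaning viewing frame, and let go of it. Next, with the frame still leaning back, flip the kickstand with the orange tip on the frame's side over centre, all the way down to its stop, and then bring the frame upright (the blue top rail is its grip) and finish while still holding it upright, with the tube lying in the cradle: let go and it tips back. Leave the purple-capped pots and the stack of dishes where they are.

Things in the scene. Friction and masses are not known exactly. Their poses are not given: they have to be found in the camera images.
- tube: Tall cylindrical tube, 30 mm diameter, 150 mm long, 50 to 100 g, cream with a white label; the top 24 mm is a green cap, flush. Starts upright in one of the three sockets of the white rack, its underside 10 mm above the table. Origin: centre of its underside; z runs along the tube to the cap.
- tube_mid (a point): Middle of the tube on its axis, 75 mm from either end.
- rack: White block 75 x 240 x 40 mm fixed to the table, with three sockets 33 mm wide, 30 mm deep, 75 mm apart in a row along its y. Origin: centre of its underside.
- pot1: Short sample pot with a purple cap, 30 mm diameter, 68 mm tall, in another socket of the rack (bystander). Origin: centre of its underside.
- pot2: Second pot, same as pot1 (bystander).
- base: Grey base plate of the viewing frame, 230 x 270 x 10 mm, fixed. Origin: centre of its underside; -x is the front, towards which the frame is raised. The frame's hinge axis runs along its y, 26 mm above its underside, through its centre.
- frame: Viewing frame, 206 mm wide, 228 tall: 14 mm panel (25 to 175 mm up) between posts. Origin: midway on its hinge; z up the frame, y along hinge and rail, -x its front. It rests leaning back (to +x) 0.52 rad; it can be raised until z is vertical and 0.04 rad beyond. Gravity and a spring pull it back: raising and holding it takes 2 to 4 N at the rail.
- rail (a point): Middle of the blue top rail: a round bar of 12 mm diameter and 206 mm length along the frame's y, 222 mm above the hinge, with a 41 mm open gap below it.
- cradle (a point): Where the tube's middle should lie, its axis along the frame's y, cap to either side: frame x = -58, y = 0, z = 105 mm. Two dark V forks, 6 mm wide, at y = -20 and +20 mm from here, open upwards, carry the tube; their tips rise up to 13 mm above the tube's axis, up to 30 mm to its front and back. Grip the tube outside the forks.
- kickstand (a joint): Kickstand leg on the frame's -y side, 10 mm steel bar swinging about the frame's y at the hub, 90 g, free-moving. 0 = stowed at its stop, pointing up along the frame's z; grows as it swings forward (frame -x) and down; 2.55 = fully down at its stop. Its weight carries it to one stop or the other: dead centre is where it points straight up, 0.52 while the frame leans back.
- kick_hub (a point): Centre of the kickstand's hub, at frame x = 0, y = -122 mm, z = 121 mm.
- kick_tip (a point): Middle of the orange tip piece of the kickstand: 134 mm from the hub along the leg; the piece is 12 mm thick (along the frame's y), 14 mm wide and 36 mm long, the leg ends 18 mm farther on. Stowed, it rises above the frame's top rail and its faces are free.
- dishes: Stack of clear (whitish) round dishes, 90 mm diameter, 45 mm tall, at the left (bystander). Origin: centre of its underside.
Mind the look-alikes: they are no part of the job. Of the things that look like the tube, the smaller one is meant.

How it is judged (in metres and radians):
On the way, in this order (a step that is already met when the one before it is completed fails the run):
1. the tube lies in the cradle of the leaning frame, let go, with the kickstand not yet down (distance between tube_mid and cradle below 0.025 m and angle between the z axis of tube and the y axis of frame, either way round below 0.15 rad and contact force between the fingers and tube below 0.05 N and linear speed of tube below 0.05 m/s), for 0.2 s.
2. the kickstand is flipped over centre and down at its stop while the frame still leans back (value of joint kickstand above 2.4 rad and angle between frame's own z axis and vertical above 0.35 rad), for 0.2 s.
At the end, for the whole second after the job is handed in: At the end the fingers still press on the frame (over 0.8 N), still and upright within 0.08 rad; kickstand past 2.4 rad; tube untouched in the cradle, middle within 25 mm of the cradle point, axis within 0.15 rad of the frame's y (angle between frame's own z axis and vertical below 0.08 rad and angular speed of frame below 0.15 rad/s and contact force between the fingers and frame above 0.8 N and value of joint kickstand above 2.4 rad and distance between tube_mid and cradle below 0.025 m and angle between the z axis of tube and the y axis of frame, either way round below 0.15 rad and contact force between each of the arm, the fingers and tube below 0.05 N); the arm keeps its last pose, push and grip.
It fails at once if the tube is dropped (linear speed of tube above 0.7 m/s and contact force between the fingers and tube below 0.05 N).
It fails at once if a purple-capped pot or the dish stack is displaced by more than 30 mm (distance of any of pot1, pot2, dishes from where it was at the start of the episode above 0.03 m).
It also fails if it takes over 69 s, if anything falls off the work surface, if the arm or the gripper's body presses on something with over 40 N, if the wrist force passes 120 N, or if a joint passes its speed limit or range.

## Working session

There is one attempt and no reset: what is moved stays moved. The work goes in short steps, Python scripts to look and compute and a shell command to move; the robot and the scene stay as the last step left them, time stands still between calls to the robot, and variables do not carry over. Pictures are saved under pics/ and viewed, and the job is handed in when it is done.

```bash
ls; mkdir -p pics; cat > h.py <<'E'
import numpy as np, cv2
from bench import manip
from scipy.spatial.transform import Rotation as R
def cam(n,save=None):
    c=manip.read_camera(n)
    if save: cv2.imwrite('pics/'+save,c['frame'][:,:,::-1])
    return c
def pts(c):
    K=np.array(c['camera_matrix'],float);D=np.array(c['D'],float)
    h,w=c['depth'].shape
    u,v=np.meshgrid(np.arange(w),np.arange(h))
    p=cv2.undistortPoints(np.stack([u,v],-1).reshape(-1,1,2).astype(np.float64),K,D).reshape(h,w,2)
    d=c['depth'].astype(float)
    P=np.dstack([p[...,0]*d,p[...,1]*d,d])
    Rm=cv2.Rodrigues(np.array(c['rvec'],float))[0];t=np.array(c['tvec'],float).ravel()
    W=(P-t)@Rm
    W[d==0]=np.nan
    return W
def proj(c,X):
    return cv2.projectPoints(np.array(X,float).reshape(-1,1,3),np.array(c['rvec'],float),np.array(c['tvec'],float),np.array(c['camera_matrix'],float),np.array(c['D'],float))[0].reshape(-1,2)
E
python3 - <<'E'
from h import *
for n in ['scene','side','wrist']:
    c=cam(n,n+'0.png'); np.savez('/tmp/'+n+'0.npz',W=pts(c),f=c['frame'])
    Rm=cv2.Rodrigues(np.array(c['rvec'],float))[0]; print(n,-Rm.T@np.array(c['tvec']).ravel(), Rm[2])
print(manip.sense())
E
```

```text
pics
scene [1179.99551361  263.89017529  781.65440394] [-0.71127686 -0.23929259 -0.66092683]
side [ 425.47114715 1353.61873706 1238.94179201] [ 0.04295057 -0.77273699 -0.6332715 ]
wrist [ 304.03101257 -494.08540097  384.11155181] [-0.25720144 -0.11621774 -0.95934397]
{'t': 0.15, 'qpos': array([-7.73663848e+01,  1.03888539e+01,  9.21149106e+01, -1.15040720e-03,
        7.75661817e+01, -1.18210686e+01]), 'joint_vel': array([ 0.02760273, -0.05110125, -0.13422886, -0.03773567,  0.08985462,
       -0.11701147]), 'tau': array([ 1.89182130e-03, -4.34229434e+01, -3.42172766e+01,  7.02471449e-02,
        3.56243458e-02, -8.69137602e-05]), 'tool_pos': array([ 237.95951763, -523.07093714,  260.07933802]), 'tool_rot': array([-1.79931307e+02, -1.32295861e-02,  2.44549242e+01]), 'wrist_force': array([-0.70914037, -0.07472849,  0.11986577]), 'moment': array([0.03412327, 0.00905522, 0.03572616]), 'gripper_width': 88.17570791235642}
```

View pics/scene0.png

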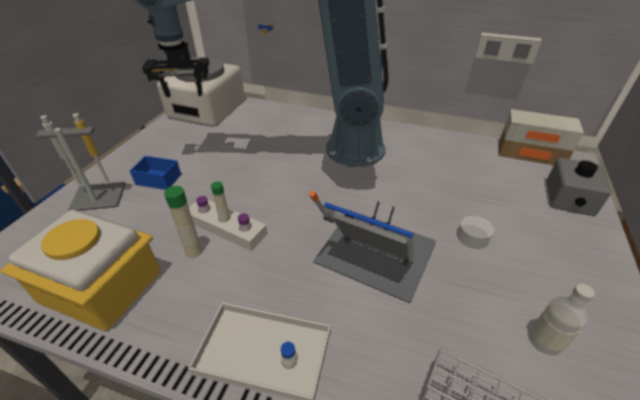

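View pics/side0.png

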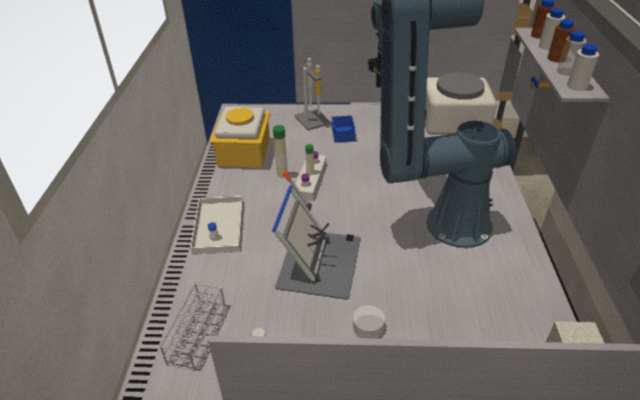

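View pics/wrist0.png

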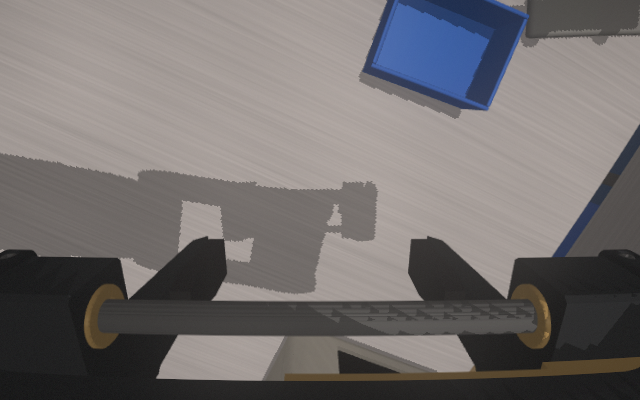

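Candidates for the tube are the green-capped tube in the rack at scene (219,200) and the larger free-standing green-capped one at (183,220). The purple caps at (202,203) and (244,221) are pots. I choose the smaller one in the rack and check it in a crop.

```bash
python3 - <<'E'
from h import *
f=np.load('/tmp/scene0.npz')['f'][:,:,::-1]
a=cv2.resize(f[165:300,150:290],None,fx=4,fy=4,interpolation=cv2.INTER_CUBIC)
cv2.imwrite('pics/cropA.png',a)
a=cv2.resize(f[180:300,300:450],None,fx=5,fy=5,interpolation=cv2.INTER_CUBIC)
cv2.imwrite('pics/cropB.png',a)
for n in ['scene','side']:
    z=np.load('/tmp/%s0.npz'%n);f=z['f'];W=z['W']
    hsv=cv2.cvtColor(f,cv2.COLOR_RGB2HSV)
    ok=np.isfinite(W[...,0])
    for nm,lo,hi in [('green',(50,90,40),(75,255,255)),('blue',(105,130,60),(125,255,255)),('orange',(3,150,120),(14,255,255)),('purple',(130,60,40),(165,255,255))]:
        m=cv2.inRange(hsv,lo,hi)
        k,l,s,c=cv2.connectedComponentsWithStats(m)
        for i in range(1,k):
            if s[i,4]>=12:
                q=W[(l==i)&ok]; print(n,nm,s[i],c[i].round(1),np.median(q,0).round(1) if len(q) else None,np.percentile(q,[3,97],0).round(0).tolist() if len(q) else '')
E
```

```text
scene green [212 182  11  13 116] [217. 188.] [ 536.7 -244.6  159.1] [[519.0, -260.0, 141.0], [545.0, -235.0, 163.0]]
scene green [165 186  21  22 343] [174.9 196.5] [ 652.3 -276.6  215.2] [[628.0, -301.0, 187.0], [665.0, -262.0, 219.0]]
scene blue [259  25  12   5  31] [264.7  26.8] [-324.4 -493.9  297. ] [[-331.0, -525.0, 290.0], [-319.0, -474.0, 302.0]]
scene blue [ 131  157   49   32 1157] [155.2 172.2] [ 403.4 -583.4   35.8] [[357.0, -641.0, 5.0], [450.0, -517.0, 60.0]]
scene blue [ 40 185  23  17  42] [ 50.9 192.8] [  207.6 -1531.6  -468.8] [[143.0, -1546.0, -475.0], [333.0, -1407.0, -382.0]]
scene blue [325 203  88  34 397] [369.4 220. ] [593.5 176.1 223.4] [[577.0, 76.0, 219.0], [609.0, 262.0, 226.0]]
scene blue [281 342  13  16 156] [287.5 349.7] [847.6  82.   64.7] [[834.0, 70.0, 56.0], [858.0, 93.0, 67.0]]
scene orange [527 131  33  11 226] [542.6 136.1] [-129.1  620.   107.2] [[-135.0, 574.0, 95.0], [-124.0, 664.0, 120.0]]
scene orange [519 147  33  12 236] [534.6 153.1] [-128.1  618.9   38.9] [[-133.0, 572.0, 25.0], [-123.0, 664.0, 52.0]]
scene orange [310 191   6   7  2
[... 2014 characters left out ...]
463.0, 306.0]]
side blue [332 116  23  26 505] [343.2 128.7] [ 399.6 -582.2   32.3] [[357.0, -645.0, 3.0], [443.0, -511.0, 61.0]]
side blue [273 186  19  45 118] [281.9 208. ] [589.3 182.3 225. ] [[571.0, 77.0, 221.0], [604.0, 267.0, 230.0]]
side blue [208 223   8   7  43] [211.8 226. ] [841.2  87.4  64. ] [[830.0, 72.0, 58.0], [853.0, 98.0, 71.0]]
side orange [282 170   9  10  42] [286.1 174.8] [584.4  49.8 252.8] [[574.0, -195.0, 84.0], [622.0, 57.0, 265.0]]
side purple [314 151   4   7  24] [315.3 154. ] [ 510.4 -314.2   78.5] [[503.0, -339.0, 69.0], [515.0, -301.0, 84.0]]
side purple [302 174   7   8  48] [305.  177.1] [ 542.  -168.4   77.9] [[531.0, -189.0, 62.0], [553.0, -155.0, 83.0]]
```

View pics/cropA.png

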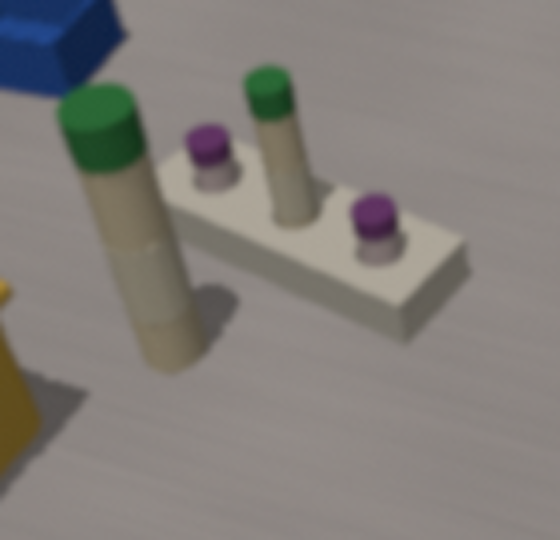

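View pics/cropB.png

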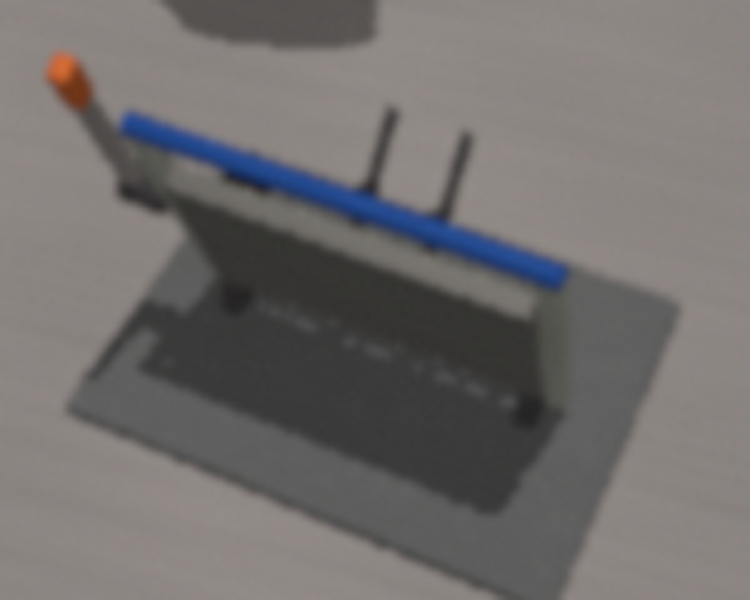

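The crop shows the small green-capped tube in the middle rack socket, at about (270,95) to (295,215) in the crop, between the two pots. The larger tube stands free in front and is the decoy. Next I measure the tube, rack and frame poses.

```bash
python3 - <<'E'
from h import *
from scipy.optimize import least_squares
A={n:np.load('/tmp/%s0.npz'%n) for n in ['scene','side']}
def sel(n,lo,hi):
    W=A[n]['W']; return W[((W>lo)&(W<hi)).all(-1)]
for n in A:
    # table noise
    q=sel(n,[600,-150,-15],[700,-20,15]); print(n,'table z',np.median(q[:,2]),q[:,2].std())
    q=sel(n,[380,-40,7],[800,380,14])
    r=cv2.minAreaRect(q[:,:2].astype(np.float32)); print('base',len(q),r)
    q=sel(n,[440,-420,37],[650,-90,43]); r=cv2.minAreaRect(q[:,:2].astype(np.float32)); print('rack',len(q),r)
    # tube circle fit
    q=sel(n,[480,-290,60],[580,-205,150])
    f=lambda p:np.hypot(q[:,0]-p[0],q[:,1]-p[1])-15
    s=least_squares(f,[530,-243],loss='soft_l1',f_scale=2); print('tube',len(q),s.x,np.median(abs(s.fun)))
    q=sel(n,[480,-290,155],[580,-205,170]);print('top z',np.percentile(q[:,2],[50,90]))
    # frame rail
    f_=A[n]['f'];W=A[n]['W'];hsv=cv2.cvtColor(f_,cv2.COLOR_RGB2HSV)
    m=(cv2.inRange(hsv,(105,130,60),(125,255,255))>0)&((W>[540,40,200])&(W<[640,300,250])).all(-1)
    q=W[m]; c=np.median(q,0); u=np.linalg.svd(q-q.mean(0))[2][0]; s=(q-c)@u; print('rail',c,u,np.percentile(s,[1,99]),c+u*np.percentile(s,[1,99]).mean(), np.degrees(np.arctan2(u[1],u[0])))
E
```

```text
scene table z 0.8282259952924655 1.3744247449464004
base 4485 ((586.6236572265625, 148.066162109375), (419.026123046875, 416.255126953125), 6.698920249938965)
rack 1002 ((569.0717163085938, -256.6604309082031), (241.492431640625, 158.15818786621094), 79.92977142333984)
tube 283 [ 529.17063939 -250.03179867] 0.6929127620575795
top z [160.73719127 162.60985784]
rail [593.65655118 176.78250494 223.38117002] [1.59965529e-01 9.87122425e-01 5.90333742e-04] [-107.7886588    90.31259864] [592.25876757 168.1569995  223.37601166] 80.79510298027083
side table z 1.3098948454861938 3.292538152990431
base 2483 ((590.0482788085938, 170.7464599609375), (417.16156005859375, 420.0725402832031), 89.80461120605469)
rack 310 ((568.4586181640625, -254.01991271972656), (244.25389099121094, 160.32655334472656), 79.4373550415039)
tube 154 [ 528.62100833 -248.36090227] 1.891908674874732
top z [161.51610047 165.04405482]
rail [589.34732278 182.26260302 225.03308004] [ 0.16337899  0.98656234 -0.00143002] [-110.22508841   87.97115753] [587.52941038 171.28515791 225.04899179] 80.59691054683806
```

```bash
python3 - <<'E'
from h import *
A={n:np.load('/tmp/%s0.npz'%n) for n in ['scene','side']}
for n in A:
    W=A[n]['W'];f=A[n]['f'];hsv=cv2.cvtColor(f,cv2.COLOR_RGB2HSV)
    v=hsv[...,2]
    reg=((W>[350,-20,2])&(W<[720,360,18])).all(-1)
    m=(reg&(v<105)).astype(np.uint8); 
    k,l,s,c=cv2.connectedComponentsWithStats(m);i=1+s[1:,4].argmax();print(s[i])
    q=W[l==i]; r=cv2.minAreaRect(q[:,:2].astype(np.float32)); print(n,r, cv2.boxPoints(r).tolist())
    o=np.zeros(m.shape,np.uint8);o[l==i]=255
    ci=cv2.resize(f[160:330,250:460] if n=='scene' else f[165:320,240:400],None,fx=3,fy=3)[:,:,::-1]
    co=cv2.resize(o[160:330,250:460] if n=='scene' else o[165:320,240:400],None,fx=3,fy=3)
    cv2.imwrite('pics/base_%s.png'%n,np.vstack([ci[:300],cv2.cvtColor(co,cv2.COLOR_GRAY2BGR)[:300]]) if 0 else co)
    # orange tip
    mo=(cv2.inRange(hsv,(3,130,100),(14,255,255))>0)&((W>[540,10,200])&(W<[640,90,290])).all(-1)
    q=W[mo];print('tip',len(q),q.mean(0),np.percentile(q,[0,100],0))
    # panel plane fit
    d=np.array([.987,-.16]);
    q=W[((W>[470,90,60])&(W<[620,260,190])).all(-1)]; 
    print(len(q))
    # forks etc : project into plane frame using yaw
    x=W[...,0]*.9868-W[...,1]*.162*1; 
E
python3 - <<'E'
# predicted base from rail
import numpy as np
y=np.radians(-9.3);ex=np.array([np.cos(y),np.sin(y)]);
for r in [(592.3,168.2),(587.5,171.3)]: print(np.array(r)-ex*222*np.sin(.52))
E
```

```text
[ 314  228  121   75 4324]
scene ((480.5650634765625, 185.35256958007812), (269.2394714355469, 230.74400329589844), 80.81546783447266) [[345.1849365234375, 70.87380981445312], [572.9706420898438, 34.043670654296875], [615.9451904296875, 299.8313293457031], [388.15948486328125, 336.6614685058594]]
tip 53 [591.62346153  47.07986884 255.15616154] [[579.45335964  39.15367165 238.67312152]
 [600.17650021  51.94776587 266.32044671]]
1324
[ 276  234   83   65 1665]
side ((477.642822265625, 186.08070373535156), (288.8905334472656, 225.18023681640625), 80.79789733886719) [[343.40240478515625, 61.49951171875], [565.6846313476562, 25.4892578125], [611.8832397460938, 310.6618957519531], [389.60101318359375, 346.6721496582031]]
tip 48 [584.08631776  50.26990772 252.50140128] [[572.34329109  40.6549377  236.00166419]
 [597.34429723  57.91706871 266.59483254]]
1368
[483.44252102 186.02609582]
[478.64252102 189.12609582]
```

View pics/base_scene.png

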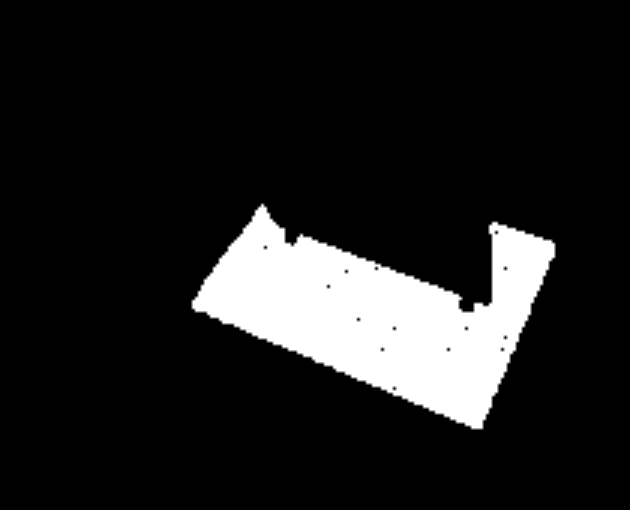

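Base centre is about (480.5, 185.5) at yaw -9.2°, the tube axis about (529, -249) and its top about 160. Plan: grip the tube near the cap with a tilted side grasp. The first move swings over towards the rack and begins the tilt, which also tells me how the wrist joints behave.

```bash
python3 -m pendant '[[[0.03,0,0],[0,0,-0.1],1],[[0.03,0,0],[0,0,-0.1],1],[[0.03,0,0],[0,0,-0.1],1],[[0.03,0,0],[0,0,-0.1],1],[[0.01,0,0],[0,0.13,0],1],[[0.01,0,0],[0,0.13,0],1],[[0.01,0,0],[0,0.13,0],1],[[0.01,0,0],[0,0.13,0],1]]' 30; python3 -c "
from h import *
s=manip.sense();print(s['qpos'],s['tool_pos'],s['tool_rot'],R.from_euler('xyz',s['tool_rot'],degrees=True).as_matrix())"
```

```text
t: 0.95
tool_pos: [364.8, -429.5, 268.9]
tool_rot: [179.9, -30.1, 47.4]
wrist_force: [0.6, -0.1, -0.9]
gripper_width: 88.0
[-74.92810535  14.93279353  90.26907554  25.09557498  91.77875425
 -35.36136407] [ 364.75760524 -429.54419073  268.8837599 ] [179.93357297 -30.07698424  47.43801851] [[ 0.58531372  0.73615257  0.33983414]
 [ 0.63737221 -0.67681489  0.36834533]
 [ 0.50116316  0.00100326 -0.86535223]]
```

```bash
python3 -m pendant '[[[0,0,0],[0,0.131,0],1],[[0,0,0],[0,0.131,0],1],[[0,0,0],[0,0.131,0],1],[[0,0,0],[0,0.131,0],1],[[0,0,0.035],[0,0,0],1],[[0,0,0.035],[0,0,0],1],[[0,0,0.035],[0,0,0],1],[[0,0,0.035],[0,0,0],1]]'; python3 - <<'E'
from h import *
c=cam('wrist','w1.png'); W=pts(c)
c2=cam('scene'); cv2.imwrite('pics/s1.png',cv2.resize(c2['frame'][100:300,100:420,::-1],None,fx=2.4,fy=2.4))
s=manip.sense();print(s['qpos'],s['tool_pos']);M=R.from_euler('xyz',s['tool_rot'],degrees=True).as_matrix();print(M)
from scipy.optimize import least_squares
q=W[((W>[480,-290,60])&(W<[580,-205,155])).all(-1)]
if len(q)>50:
    f=lambda p:np.hypot(q[:,0]-p[0]-(q[:,2]-110)*p[2],q[:,1]-p[1]-(q[:,2]-110)*p[3])-15
    r=least_squares(f,[530,-249,0,0],loss='soft_l1',f_scale=2); print('tube',len(q),r.x,np.median(abs(r.fun)),q[:,2].min(),q[:,2].max())
    g=np.array([r.x[0],r.x[1],137]); print('tool frame of grasp pt',M.T@(g-s['tool_pos']))
E
```

```text
t: 1.75
tool_pos: [446.7, -340.0, 196.9]
tool_rot: [-179.9, -59.8, 47.3]
wrist_force: [0.5, -0.7, 0.3]
gripper_width: 87.7
[-73.39246231  27.67678925  96.70821509  48.05474798  94.9931262
 -44.4806867 ] [ 447.10009629 -336.44301879  195.49239286]
[[ 0.3411463   0.73813881  0.58203978]
 [ 0.36609395 -0.67462574  0.64097997]
 [ 0.86579121 -0.0055867  -0.50037423]]
tube 2563 [ 5.29019831e+02 -2.50791958e+02 -3.43709974e-03 -1.87570564e-03] 0.3549263117685779 60.07161031655325 154.99317305830226
tool frame of grasp pt [  8.66074959   3.01250455 131.84924453]
```

View pics/w1.png

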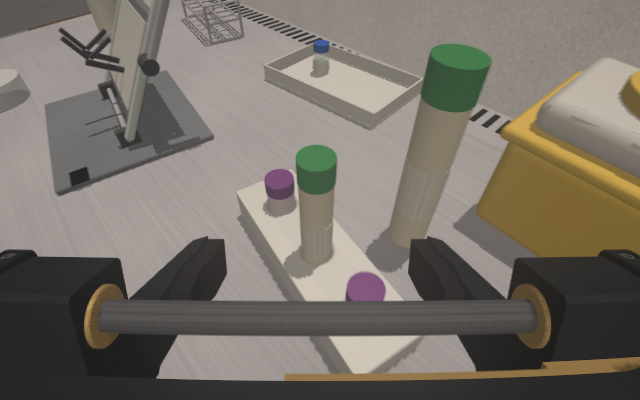

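View pics/s1.png

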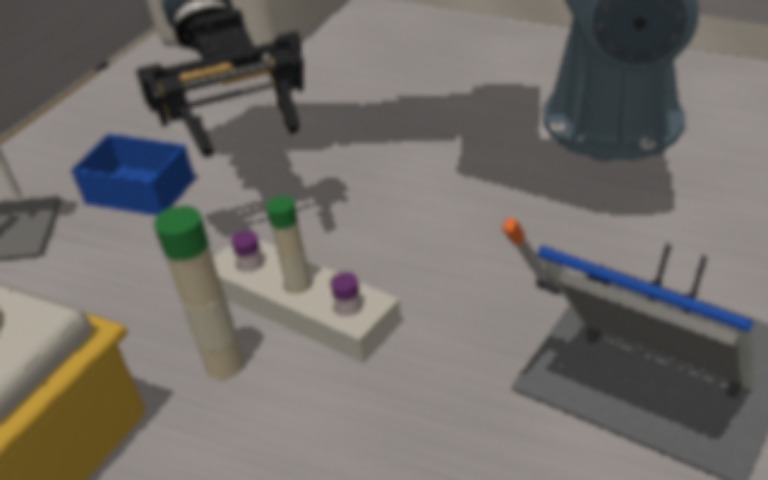

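The wrist view shows the target tube at (316,160–260), centred between the fingers. The larger tube is at (430,150), clear of the right finger. Advancing 129 mm and closing.

```bash
python3 -m pendant '[[[0.002,0.001,0.03],[0,0,0],1],[[0.002,0.001,0.03],[0,0,0],1],[[0.002,0.001,0.03],[0,0,0],1],[[0.002,0,0.025],[0,0,0],1],[[0.001,0,0.014],[0,0,0],1],[[0,0,0],[0,0,0],1],[[0,0,0],[0,0,0],0],[[0,0,0],[0,0,0],0]]' 30; python3 -m pendant '[[[0,0,0],[0,0,0],0],[[0,0,0],[0,0,0],0],[[0,0,0],[0,0,0],0],[[0,0,0],[0,0,0],0],[[0,0,0],[0,0,0],0],[[0,0,0],[0,0,0],0],[[0,0,0],[0,0,0],0],[[0,0,0],[0,0,0],0]]'; python3 - <<'E'
from h import *
c=cam('wrist','w2.png')
s=manip.sense();print(s['qpos'],s['tool_pos'],s['gripper_width'],s['wrist_force']);M=R.from_euler('xyz',s['tool_rot'],degrees=True).as_matrix();print(M)
E
```

```text
t: 2.65
tool_pos: [526.8, -259.0, 141.6]
tool_rot: [179.8, -59.8, 47.5]
wrist_force: [-0.3, 0.9, 0.2]
gripper_width: 74.3
t: 3.45
tool_pos: [527.1, -257.4, 140.9]
tool_rot: [-180.0, -59.8, 47.4]
wrist_force: [0.2, -0.3, -0.0]
gripper_width: 29.1
[-62.96074726  30.87276374 100.30396726  54.58937544  83.97959721
 -44.78526292] [ 527.04295387 -257.38779981  140.8775477 ] 29.465443865152068 [ 0.1436067  -0.28310893 -0.71525808]
[[ 3.40545352e-01  7.35794952e-01  5.85350025e-01]
 [ 3.69881939e-01 -6.77204385e-01  6.36067270e-01]
 [ 8.64416690e-01 -9.93503522e-05 -5.02776069e-01]]
```

View pics/w2.png

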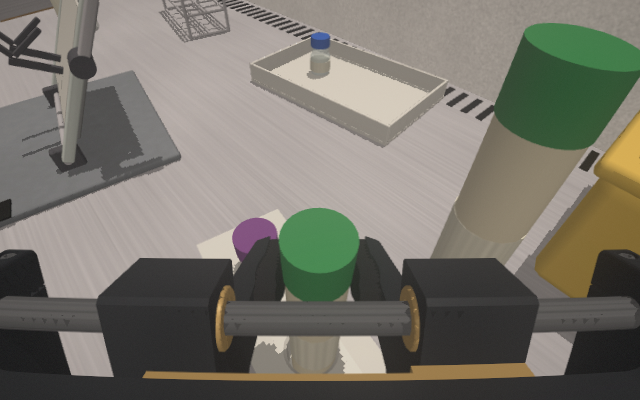

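Gripped at a width of 29.5 mm; the cap is at (318,250) in the wrist view, between the pads. Next: lift, and work out the target poses plus a quick kinematic check.

```bash
python3 -m pendant '[[[0.013,0,-0.0075],[0,0,0],0],[[0.017,0,-0.01],[0,0,0],0],[[0.017,0,-0.01],[0,0,0],0],[[0.017,0,-0.01],[0,0,0],0],[[0.017,0,-0.01],[0,0,0],0],[[0.017,0,-0.01],[0,0,0],0],[[0.006,0,-0.0035],[0,0,0],0],[[0,0,0],[0,0,0],0]]'
cat > geo.py <<'E'
from h import *
B=np.array([480.5,185.5,0]);yw=np.radians(-9.2)
ex=np.array([np.cos(yw),np.sin(yw),0]);ey=np.array([-ex[1],ex[0],0]);ez=np.array([0,0,1.])
def fr(p,lean=.52):
    fx=ex*np.cos(lean)-ez*np.sin(lean);fz=ex*np.sin(lean)+ez*np.cos(lean)
    return B+26*ez+p[0]*fx+p[1]*ey+p[2]*fz
M0=np.array([[ 3.40545352e-01,7.35794952e-01,5.85350025e-01],[3.69881939e-01,-6.77204385e-01,6.36067270e-01],[8.64416690e-01,-9.93503522e-05,-5.02776069e-01]])
T0=np.array([527.04,-257.39,140.88])
mid_t=M0.T@(np.array([529,-250.8,85])-T0); cap_t=M0.T@ez
def st():
    s=manip.sense();return s,R.from_euler('xyz',s['tool_rot'],degrees=True).as_matrix(),s['tool_pos']
def target(beta,phi=np.arcsin(.5028)):
    b=np.radians(beta)
    z=np.sin(phi)*ey+np.cos(phi)*(np.cos(b)*ex-np.sin(b)*ez); y=np.sin(b)*ex+np.cos(b)*ez
    return np.column_stack([np.cross(y,z),y,z])
E
python3 - <<'E'
from geo import *
from scipy.optimize import least_squares
s,M,p=st()
print('mid_t',mid_t,'cap',cap_t,'cradle',fr([-58,0,105]))
D=[([-77.3664,10.3889,92.1149],[237.96,-523.07,260.08],[0,0,-1]),
([-74.928,14.9328,90.269],[364.7576,-429.544,268.884],[.3398,.3683,-.8654]),
([-73.392,27.6768,96.708],[447.1,-336.44,195.49],[.582,.641,-.5004]),
([-62.96,30.8728,100.304],[527.04,-257.39,140.88],[.58535,.63607,-.50278]),
(s['qpos'][:3],p,M[:,2])]
A=[];b=[]
for q,P,z in D:
    q=np.radians(q);P=np.array(P);z=np.array(z);e=np.array([np.cos(q[0]),np.sin(q[0]),0]);q23=q[1]+q[2]
    A.append([1,0,np.sin(q[1]),np.sin(q23),np.cos(q23),z@e]);b.append(P@e)
    A.append([0,1,np.cos(q[1]),np.cos(q23),-np.sin(q23),z[2]]);b.append(P[2])
x,res,rk,sv=np.linalg.lstsq(np.array(A),np.array(b),rcond=None);print(x.round(1),rk,sv,(np.array(A)@x-b).round(1))
print(s['qpos'],p,M)
for be in (60,75,90):
    Mt=target(be);print(be,cap_t@Mt.T, 'TCP final',fr([-58,0,105])-Mt@mid_t,'rv tool',(R.from_matrix(M.T@Mt)).as_rotvec(), 'z',Mt[:,2])
E
```

```text
t: 4.3
tool_pos: [527.0, -258.1, 262.9]
tool_rot: [179.7, -59.8, 47.7]
wrist_force: [-1.8, -0.2, -0.7]
gripper_width: 29.5
mid_t [-45.19861377  -3.01506709  33.43409609] cap [ 8.64416690e-01 -9.93503522e-05 -5.02776069e-01] cradle [482.3152469  185.20599416 145.94006186]
[3.000e-01 3.128e+02 4.384e+02 5.139e+02 8.570e+01 2.890e+02] 6 [4.20229827 3.14806124 0.51695762 0.30768662 0.15346869 0.05216386] [ 0.1  0.  -0.1 -0.   0.1 -0.   0.   0.  -0.1 -0.1]
[-63.00002208  19.0699058   99.17925235  54.15392274  91.46302173
 -34.44215716] [ 526.9776094  -258.09245781  262.93687889] [[ 0.33923409  0.7358793   0.58600503]
 [ 0.37222403 -0.67710703  0.63480338]
 [ 0.86392679  0.00277821 -0.50360975]]
60 [-0.35006243  0.55754894  0.75272536] TCP final [462.97046096 210.88837659 192.15735935] rv tool [ 0.04479464 -0.33753481 -0.76340866] z [ 0.50702993  0.42723124 -0.74859476]
75 [-0.14312735  0.52403277  0.83958574] TCP final [475.55892423 208.84949044 196.58768061] rv tool [ 0.23348044 -0.42166397 -0.59238185] z [ 0.30123424  0.46056287 -0.83494897]
90 [0.07894853 0.48806433 0.86922974] TCP final [488.85034731 206.69674964 197.56645036] rv tool [ 0.41865201 -0.50053115 -0.41518507] z [ 0.08038826  0.49633211 -0.86440278]
```

```bash
cat >> geo.py <<'E'
r0,h0,a2,a3,e3,d6=.3,312.8,438.4,513.9,85.7,289.
def fk(q):
    q=np.radians(q);q23=q[1]+q[2]
    M=(R.from_euler('z',q[0])*R.from_euler('y',q23)*R.from_euler('z',q[3])*R.from_euler('y',q[4])*R.from_euler('z',q[5]+np.pi/2)).as_matrix()
    r=r0+a2*np.sin(q[1])+a3*np.sin(q23)+e3*np.cos(q23); z=h0+a2*np.cos(q[1])+a3*np.cos(q23)-e3*np.sin(q23)
    return M,np.array([r*np.cos(q[0]),r*np.sin(q[0]),z])+d6*M[:,2]
LO=np.array([-171.53,-51.25,17.06,-65.23,0,-178.68]);HI=np.array([171.53,118.39,147.69,245.23,150.52,178.68])
def ik(M,p,q0):
    from scipy.optimize import least_squares
    def f(q):
        m,x=fk(q);return np.r_[(x-p),300*R.from_matrix(m.T@M).as_rotvec()]
    best=None
    for s in [q0]+[np.clip(q0+np.random.default_rng(i).normal(0,40,6),LO+1,HI-1) for i in range(6)]:
        r=least_squares(f,np.clip(s,LO+.1,HI-.1),bounds=(LO,HI),x_scale=30.)
        if best is None or r.cost<best.cost-1e-3: best=r
        if best.cost<1: break
    return best.x,best.cost
def targetA(beta,phi=np.arcsin(.5028)):
    b=np.radians(beta)
    z=-np.sin(phi)*ey+np.cos(phi)*(np.cos(b)*ex-np.sin(b)*ez); y=np.sin(b)*ex+np.cos(b)*ez
    x=np.cross(y,z); return np.column_stack([x,y,z])
E
python3 - <<'E'
from geo import *
s,M,p=st(); m,x=fk(s['qpos']);print(x-p,np.degrees(R.from_matrix(m.T@M).magnitude()))
for be in (45,60,75,90):
    Mt=targetA(be);P=fr([-58,0,105])-Mt@mid_t
    print(be,(Mt@cap_t)@ey,'TCP',P.round(0),'rv',R.from_matrix(M.T@Mt).as_rotvec().round(2)); q,c=ik(Mt,P,s['qpos']);print('   ',q.round(1),round(c,2))
    P2=P+60*(fr([0,0,1])-fr([0,0,0])); q,c=ik(Mt,P2,s['qpos']);print('   ',q.round(1),round(c,2))
E
```

```text
[-1.05355419e+02 -5.35511861e+01 -6.44603538e-02] 2.533654736805805e-14
45 0.999999994371685 TCP [489. 241. 152.] rv [-0.63 -1.22 -0.78]
    [ 50.7  24.3 103.7 -54.3  74.1  99.2] 0.0
    [ 48.   20.7 100.8 -54.1  76.   92.5] 0.0
60 0.9999999943716851 TCP [491. 240. 153.] rv [-0.37 -1.34 -0.74]
    [ 45.9  23.2  99.  -41.7  75.   81. ] 0.0
    [ 43.5  20.6  95.3 -41.5  78.3  75. ] 0.0
75 0.9999999943716851 TCP [493. 240. 153.] rv [-0.1  -1.44 -0.68]
    [ 41.1  25.   92.9 -30.1  79.9  64.5] 0.0
    [ 39.   23.2  88.5 -30.3  84.3  59.6] 0.0
90 0.9999999943716851 TCP [494. 240. 152.] rv [ 0.17 -1.52 -0.62]
    [ 36.5  29.1  85.7 -20.6  87.9  50.7] 0.0
    [ 34.7  28.   80.7 -21.3  93.   46.9] 0.0
```

```bash
sed -i "s/return np.array(\[r\*np.cos/return np.array([r*np.cos/; s/return M,np.array(\[r\*np.cos(q\[0\]),r\*np.sin(q\[0\]),z\])/return M,np.array([r*np.cos(q[0])-118*np.sin(q[0]),r*np.sin(q[0])+118*np.cos(q[0]),z])/" geo.py
python3 - <<'E'
from geo import *
s,M,p=st(); m,x=fk(s['qpos']);print(x-p,np.degrees(R.from_matrix(m.T@M).magnitude()))
for be in (45,60,75,90):
    Mt=targetA(be);P=fr([-58,0,105])-Mt@mid_t
    print(be,'TCP',P.round(0),'rv',R.from_matrix(M.T@Mt).as_rotvec().round(2)); q,c=ik(Mt,P,s['qpos']);print('   ',q.round(1),round(c,2))
    P2=P+60*(fr([0,0,1])-fr([0,0,0])); q,c=ik(Mt,P2,s['qpos']);print('   ',q.round(1),round(c,2))
E
```

```text
[-0.21662897  0.01965234 -0.06446035] 2.533654736805805e-14
45 TCP [489. 241. 152.] rv [-0.63 -1.22 -0.78]
    [ 37.9  23.  105.6 -60.4  65.3  94.1] 0.0
    [ 35.6  19.4 102.7 -58.9  66.9  86.8] 0.0
60 TCP [491. 240. 153.] rv [-0.37 -1.34 -0.74]
    [ 33.8  21.9 100.9 -45.8  67.5  73.6] 0.0
    [ 31.8  19.3  97.1 -44.6  70.7  67.4] 0.0
75 TCP [493. 240. 153.] rv [-0.1  -1.44 -0.68]
    [ 29.7  23.7  94.7 -33.6  74.2  56. ] 0.0
    [ 28.   21.9  90.2 -33.1  78.5  51.1] 0.0
90 TCP [494. 240. 152.] rv [ 0.17 -1.52 -0.62]
    [ 26.   28.   87.5 -24.4  83.7  42. ] 0.0
    [ 24.5  26.8  82.5 -24.7  88.8  38.2] 0.0
```

```bash
cat >> geo.py <<'E'
def plan(M,p,Mt,way,n):
    """rows: way = list of points incl. final, n rows evenly in arclength; rotation even"""
    rv=R.from_matrix(M.T@Mt).as_rotvec()/n
    W=np.vstack([p]+way);L=np.r_[0,np.cumsum(np.linalg.norm(np.diff(W,axis=0),axis=1))]
    t=np.linspace(0,L[-1],n+1);X=np.column_stack([np.interp(t,L,W[:,i]) for i in range(3)])
    Mc=M.copy()
    for i in range(n):
        d=Mc.T@(X[i+1]-X[i])/1000; print([[float(round(v,4)) for v in d],[float(round(v,3)) for v in rv]])
        Mc=Mc@R.from_rotvec(rv).as_matrix()
E
python3 - <<'E'
from geo import *
s,M,p=st(); Mt=targetA(70);P=fr([-58,0,105])-Mt@mid_t
fz=fr([0,0,1])-fr([0,0,0]); P2=P+80*fz; print(P,P2)
plan(M,p,Mt,[np.array([490,-180,320]),np.array([470,100,330]),P2],16)
E
```

```text
[491.96158068 240.25229868 152.77356032] [531.20065296 233.89695575 222.19909469]
[[0.0225, -0.0274, -0.0003], [-0.012, -0.088, -0.044]]
[[0.0236, -0.0263, -0.0026], [-0.012, -0.088, -0.044]]
[[0.0239, -0.0252, -0.0034], [-0.012, -0.088, -0.044]]
[[0.0213, -0.0241, 0.0148], [-0.012, -0.088, -0.044]]
[[0.0236, -0.0233, 0.0125], [-0.012, -0.088, -0.044]]
[[0.0256, -0.0223, 0.0101], [-0.012, -0.088, -0.044]]
[[0.0273, -0.0213, 0.0075], [-0.012, -0.088, -0.044]]
[[0.0288, -0.0201, 0.0048], [-0.012, -0.088, -0.044]]
[[0.0299, -0.0189, 0.002], [-0.012, -0.088, -0.044]]
[[0.0308, -0.0176, -0.0009], [-0.012, -0.088, -0.044]]
[[0.0306, -0.0148, 0.0001], [-0.012, -0.088, -0.044]]
[[0.0286, -0.0064, 0.0198], [-0.012, -0.088, -0.044]]
[[0.0305, -0.0053, 0.0172], [-0.012, -0.088, -0.044]]
[[0.0321, -0.0041, 0.0144], [-0.012, -0.088, -0.044]]
[[0.0334, -0.0029, 0.0114], [-0.012, -0.088, -0.044]]
[[0.0344, -0.0015, 0.0084], [-0.012, -0.088, -0.044]]
```

```bash
python3 -m pendant '[[[0.0225,-0.027,0],[-0.012,-0.088,-0.044],0],[[0.0235,-0.026,-0.0025],[-0.012,-0.088,-0.044],0],[[0.024,-0.025,-0.0035],[-0.012,-0.088,-0.044],0],[[0.0215,-0.024,0.015],[-0.012,-0.088,-0.044],0],[[0.0235,-0.0235,0.0125],[-0.012,-0.088,-0.044],0],[[0.0255,-0.0225,0.01],[-0.012,-0.088,-0.044],0],[[0.0275,-0.0215,0.0075],[-0.012,-0.088,-0.044],0],[[0.029,-0.02,0.005],[-0.012,-0.088,-0.044],0]]'; python3 - <<'E'
from geo import *
c=cam('wrist','w3.png')
s,M,p=st(); Mt=targetA(70);P=fr([-58,0,105])-Mt@mid_t;print(s['qpos'],p,s['gripper_width'])
fz=fr([0,0,1])-fr([0,0,0]); P2=P+80*fz
plan(M,p,Mt,[np.array([470,100,330]),P2],8)
E
```

```text
t: 5.1
tool_pos: [477.0, 0.7, 325.0]
tool_rot: [162.6, -16.3, 64.6]
wrist_force: [-0.0, 0.2, -1.1]
gripper_width: 29.4
[-22.52374723 -21.14662827 116.23747398  16.15566471  67.05873549
   0.58122741] [476.71348967  10.13499885 326.22186443] 29.192318242686955
[[0.029, -0.0178, 0.0017], [-0.012, -0.088, -0.042]]
[[0.0298, -0.0165, -0.0011], [-0.012, -0.088, -0.042]]
[[0.0286, -0.0122, 0.0051], [-0.012, -0.088, -0.042]]
[[0.0276, -0.0059, 0.0191], [-0.012, -0.088, -0.042]]
[[0.0294, -0.0049, 0.0165], [-0.012, -0.088, -0.042]]
[[0.0309, -0.0038, 0.0138], [-0.012, -0.088, -0.042]]
[[0.0321, -0.0026, 0.011], [-0.012, -0.088, -0.042]]
[[0.0331, -0.0014, 0.0081], [-0.012, -0.088, -0.042]]
```

View pics/w3.png

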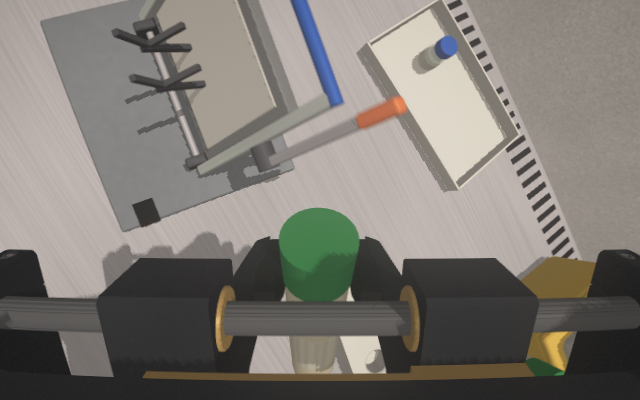

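The wrist view shows the V forks at (155,40) and (165,80), the rail from (300,0) to (335,100), and the orange tip at (385,112). The tube is firm between the pads. I use this view to refine the frame pose.

```bash
python3 - <<'E'
from geo import *
c=cam('wrist'); W=pts(c);f=c['frame']; np.savez('/tmp/w3.npz',W=W,f=f)
hsv=cv2.cvtColor(f,cv2.COLOR_RGB2HSV)
def loc(q,lean=.52):
    d=q-fr([0,0,0]);fx=fr([1,0,0])-fr([0,0,0]);fz=fr([0,0,1])-fr([0,0,0]);return np.stack([d@fx,d@ey,d@fz],-1)
m=(cv2.inRange(hsv,(105,130,60),(125,255,255))>0)&((W>[540,40,200])&(W<[640,300,250])).all(-1)
q=loc(W[m]);print('rail local',len(q),np.median(q,0),np.percentile(q,[1,99],0))
m=(cv2.inRange(hsv,(3,130,100),(14,255,255))>0)&((W>[540,10,200])&(W<[640,90,290])).all(-1)
q=loc(W[m]);print('tip local',len(q),np.median(q,0),np.percentile(q,[1,99],0))
# forks: dark points in region
L=loc(W);v=hsv[...,2]
m=((L>[-95,-45,60])&(L<[-20,45,135])).all(-1)
q=L[m];print('fork',len(q),np.percentile(q,[1,25,50,75,99],0).round(1))
for s in(-1,1):
    k=q[q[:,1]*s>0];print(s,len(k),np.median(k[:,1]));
    a=k[np.argsort(k[:,2])[-15:]].round(0);print(a.tolist())
    for xb in range(-92,-22,6):
        kk=k[(k[:,0]>=xb)&(k[:,0]<xb+6)]
        if len(kk): print(xb+3,len(kk),np.percentile(kk[:,2],90).round(1),end=' | ')
    print()
m=((L>[-15,-80,40])&(L<[10,80,170])).all(-1);q=L[m];print('panel',len(q),np.percentile(q,[2,50,98],0).round(1)); 
b=W[((W>[330,20,5])&(W<[470,340,16])).all(-1)];print('base z',np.median(b[:,2]))
print(c['depth'].shape, proj(c,[fr([-58,0,105]),fr([-58,-20,80]),fr([-88,-20,118]),fr([-28,-20,118]),fr([-88,20,118]),fr([-28,20,118]),fr([0,-103,222])]).round(0).tolist())
cv2.imwrite('pics/w3crop.png',cv2.resize(f[0:200,80:420,::-1],None,fx=2.2,fy=2.2))
E
```

```text
rail local 1387 [ -4.96600145 -55.4191407  225.69649034] [[  -7.4731829  -102.18463246  221.24378381]
 [   0.41534568  -12.25933909  228.00818667]]
tip local 789 [  -7.57401521 -122.68188935  259.42666008] [[  -9.18511169 -127.94734162  239.45066706]
 [   2.34920712 -117.27072395  272.67697017]]
fork 1711 [[-89.  -23.9  72.1]
 [-66.6 -21.6  79. ]
 [-47.9  16.2  92. ]
 [-37.7  17.9 100.6]
 [-21.3  22.1 116.3]]
-1 801 -21.864460240338566
[[-34.0, -21.0, 116.0], [-33.0, -23.0, 116.0], [-34.0, -20.0, 116.0], [-35.0, -24.0, 116.0], [-35.0, -22.0, 116.0], [-35.0, -21.0, 116.0], [-35.0, -18.0, 116.0], [-33.0, -21.0, 116.0], [-34.0, -19.0, 117.0], [-36.0, -23.0, 117.0], [-35.0, -23.0, 117.0], [-35.0, -22.0, 117.0], [-34.0, -22.0, 117.0], [-35.0, -20.0, 117.0], [-35.0, -19.0, 118.0]]
-89 46 103.2 | -83 56 102.1 | -77 47 98.6 | -71 45 95.8 | -65 43 91.5 | -59 53 87.8 | -53 81 88.8 | -47 102 98.7 | -41 118 109.4 | -35 112 116.1 | -29 56 114.8 | -23 42 78.9 | 
1 910 17.663936083001005
[[-32.0, 19.0, 116.0], [-33.0, 19.0, 116.0], [-34.0, 21.0, 116.0], [-35.0, 17.0, 116.0], [-32.0, 20.0, 116.0], [-31.0, 17.0, 116.0], [-34.0, 20.0, 116.0], [-33.0, 18.0, 116.0], [-35.0, 21.0, 116.0], [-33.0, 17.0, 117.0], [-34.0, 21.0, 117.0], [-35.0, 17.0, 117.0], [-35.0, 18.0, 117.0], [-34.0, 20.0, 118.0], [-35.0, 19.0, 118.0]]
-89 49 103.2 | -83 58 102.2 | -77 54 98.8 | -71 53 95.0 | -65 49 91.8 | -59 54 88.6 | -53 91 89.0 | -47 128 98.3 | -41 141 107.8 | -35 129 115.9 | -29 58 114.9 | -23 46 79.0 | 
panel 11273 [[ -7.2 -77.3  44.3]
 [ -5.9 -15.9 114.1]
 [ -3.6  69.1 167.9]]
base z 10.09625891016338
(400, 640) [[168.0, 60.0], [166.0, 93.0], [148.0, 77.0], [212.0, 74.0], [131.0, 29.0], [197.0, 32.0], [346.0, 117.0]]
```

View pics/w3crop.png

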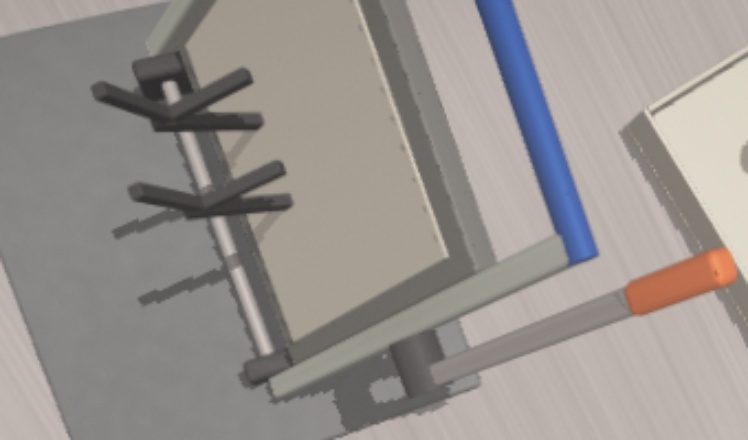

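The frame model agrees with the view to within 1–2 mm (rail end, tip, panel face and forks). Continuing the transit to above the cradle.

```bash
cat >> geo.py <<'E'
B=B-1*ey
E
python3 - <<'E'
from geo import *
s,M,p=st(); Mt=targetA(70);P=fr([-58,0,105])-Mt@mid_t;P2=P+80*(.34*ex+.94*ez);print(p,P,P2)
plan(M,p,Mt,[np.array([470,100,320]),P2],8)
E
```

```text
[476.99477146   7.75178669 325.67591325] [491.80169949 239.26516241 152.77356032] [518.6518059  234.91639411 227.97356032]
[[0.027, -0.0181, 0.0049], [-0.012, -0.088, -0.042]]
[[0.028, -0.017, 0.0022], [-0.012, -0.088, -0.042]]
[[0.0283, -0.0144, 0.003], [-0.012, -0.088, -0.042]]
[[0.0277, -0.0072, 0.0162], [-0.012, -0.088, -0.042]]
[[0.0293, -0.0062, 0.0136], [-0.012, -0.088, -0.042]]
[[0.0306, -0.0051, 0.0108], [-0.012, -0.088, -0.042]]
[[0.0317, -0.0039, 0.008], [-0.012, -0.088, -0.042]]
[[0.0324, -0.0026, 0.0052], [-0.012, -0.088, -0.042]]
```

```bash
python3 -m pendant '[[[0.027,-0.018,0.005],[-0.012,-0.088,-0.042],0],[[0.028,-0.017,0.002],[-0.012,-0.088,-0.042],0],[[0.0285,-0.0145,0.003],[-0.012,-0.088,-0.042],0],[[0.0275,-0.007,0.016],[-0.012,-0.088,-0.042],0],[[0.0295,-0.006,0.0135],[-0.012,-0.088,-0.042],0],[[0.0305,-0.005,0.011],[-0.012,-0.088,-0.042],0],[[0.0315,-0.004,0.008],[-0.012,-0.088,-0.042],0],[[0.0325,-0.0025,0.005],[-0.012,-0.088,-0.042],0]]'; python3 - <<'E'
from geo import *
c=cam('wrist','w4.png');c2=cam('side');cv2.imwrite('pics/sd4.png',cv2.resize(c2['frame'][120:320,220:420,::-1],None,fx=3,fy=3)); cam('scene','sc4.png')
s,M,p=st(); Mt=targetA(70);P=fr([-58,0,105])-Mt@mid_t;P2=P+15*(.34*ex+.94*ez);print(s['qpos'],p,P2,s['gripper_width'])
mid=p+M@mid_t;print('mid',mid,'cap dir',M@cap_t, 'ey',ey, 'angle',np.degrees(np.arccos((M@cap_t)@ey)))
plan(M,p,Mt,[P2],6)
E
```

```text
t: 6.0
tool_pos: [522.9, 226.9, 226.6]
tool_rot: [157.4, 28.3, 68.9]
wrist_force: [0.2, -0.5, 0.3]
gripper_width: 29.1
[ 28.35527366  19.34927502  92.28369318 -35.94598298  77.40098906
  54.42186054] [521.17547053 226.68791191 221.82031717] [496.83609444 238.44976835 166.87356032] 29.02283038580972
mid [510.76525427 171.76414543 215.12320057] cap dir [ 0.17190881  0.98511013 -0.00232434] ey [0.15988119 0.98713627 0.        ] angle 0.7114234883255262
[[0.0047, -0.0071, 0.0056], [-0.003, 0.001, -0.0]]
[[0.0047, -0.0071, 0.0056], [-0.003, 0.001, -0.0]]
[[0.0047, -0.0071, 0.0056], [-0.003, 0.001, -0.0]]
[[0.0047, -0.0072, 0.0056], [-0.003, 0.001, -0.0]]
[[0.0047, -0.0072, 0.0055], [-0.003, 0.001, -0.0]]
[[0.0047, -0.0072, 0.0055], [-0.003, 0.001, -0.0]]
```

View pics/w4.png

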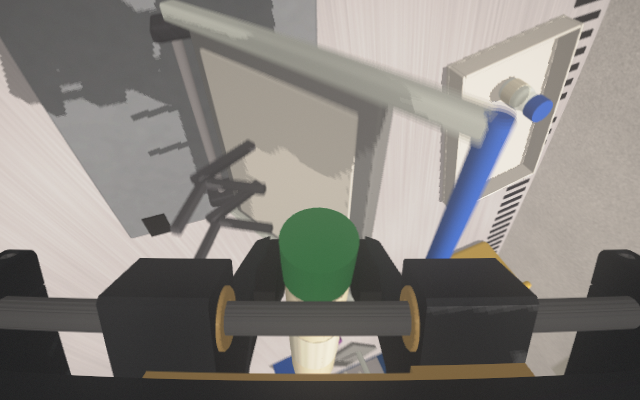

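View pics/sd4.png

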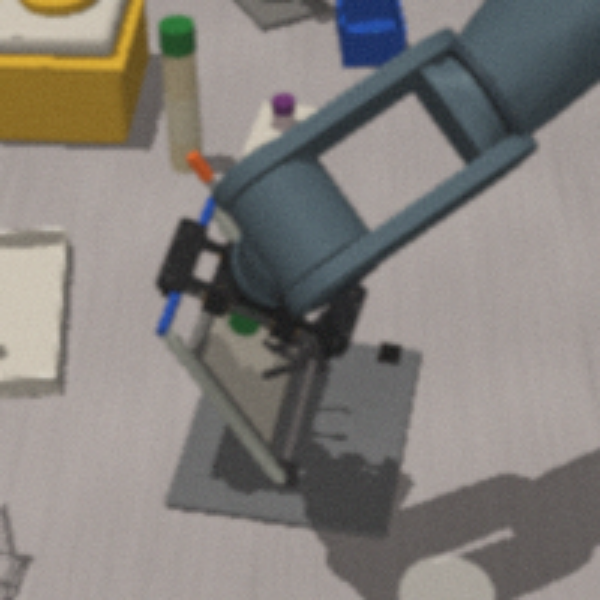

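View pics/sc4.png

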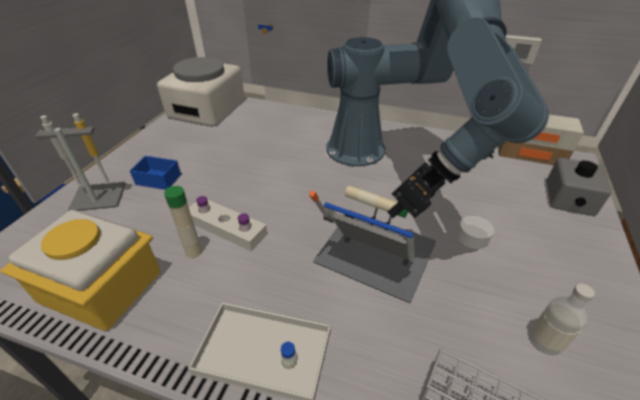

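The tube is held level above the cradle, at scene (370,198), and the forks are visible below it at (225,185) in the wrist view. I check for in-hand slip with depth before lowering.

```bash
cat > tubefit.py <<'E'
from geo import *
from scipy.optimize import least_squares
def tube(c,mid0,ax0,ext=None,tol=14):
    W=pts(c);d=W-mid0;s=d@ax0;rad=np.linalg.norm(d-s[...,None]*ax0,axis=-1)
    hsv=cv2.cvtColor(c['frame'],cv2.COLOR_RGB2HSV)
    m=(rad<15+tol)&(s>-85)&(s<55)&(hsv[...,2]>110)
    q=W[m]
    e1=np.cross(ax0,ez);e1/=np.linalg.norm(e1);e2=np.cross(e1,ax0)
    def f(p):
        a=ax0+p[2]*e1+p[3]*e2;a=a/np.linalg.norm(a);o=mid0+p[0]*e1+p[1]*e2
        x=q-o;return np.linalg.norm(x-(x@a)[:,None]*a,axis=1)-15
    r=least_squares(f,[0,0,0,0],loss='soft_l1',f_scale=1.5)
    a=ax0+r.x[2]*e1+r.x[3]*e2;a/=np.linalg.norm(a)
    o=mid0+r.x[0]*e1+r.x[1]*e2
    sg=(q-o)@a
    return o,a,len(q),np.median(abs(r.fun)),np.percentile(sg,[1,99])
E
python3 - <<'E'
from tubefit import *
s,M,p=st();mid=p+M@mid_t;ax=M@cap_t;print('pred',mid,ax,p)
print(tube(cam('scene'),mid,ax))
E
```

```text
pred [510.76525427 171.76414543 215.12320057] [ 0.17190881  0.98511013 -0.00232434] [521.17547053 226.68791191 221.82031717]
(array([513.10489436, 171.35535215, 214.90737131]), array([0.1965863 , 0.98042425, 0.01105043]), 617, np.float64(0.7669112791884576), array([-73.88584187,  43.12075543]))
```

```bash
python3 -m pendant '[[[0.0047,-0.0071,0.0056],[-0.003,0.001,0],0],[[0.0047,-0.0071,0.0056],[-0.003,0.001,0],0],[[0.0047,-0.0071,0.0056],[-0.003,0.001,0],0],[[0.0047,-0.0072,0.0056],[-0.003,0.001,0],0],[[0.0047,-0.0072,0.0055],[-0.003,0.001,0],0],[[0.0047,-0.0072,0.0055],[-0.003,0.001,0],0],[[0,0,0],[0,0,0],0],[[0,0,0],[0,0,0],0]]'; python3 - <<'E'
from tubefit import *
c=cam('scene');cs=cam('side')
s,M,p=st();mid=p+M@mid_t;ax=M@cap_t;C=fr([-58,0,105])
def loc(v): return np.array([v@ex,v@ey,v[2]])
print('pred off',loc(mid-C),'axis',loc(ax),s['wrist_force'])
for cc in (c,cs):
    o,a,n,e,sg=tube(cc,mid,ax);print('meas off',loc(o-C),loc(a),n,e,sg)
print('to target tool', (M.T@(C-mid)/1000).round(4))
E
```

```text
t: 7.0
tool_pos: [499.2, 238.7, 173.3]
tool_rot: [156.4, 27.7, 69.0]
wrist_force: [0.2, 0.8, -0.1]
gripper_width: 29.1
pred off [ 7.76958218  0.76556131 20.6759866 ] axis [0.0031852  0.99996929 0.0071605 ] [-0.16581262 -1.33722851 -0.61732428]
meas off [ 9.63592546  0.7647297  19.96191731] [0.02641717 0.99946685 0.01918707] 560 0.7127833137544615 [-74.18720664  43.62135874]
  return _methods._mean(a, axis=axis, dtype=dtype,
  ret = ret.dtype.type(ret / rcount)
Traceback (most recent call last):
  File "tubefit.py", line 16, in tube
    return o,a,len(q),np.median(abs(r.fun)),np.percentile(sg,[1,99])
                                            ~~~~~~~~~~~~~^^^^^^^^^^^
IndexError: index -1 is out of bounds for axis 0 with size 0
```

```bash
python3 - <<'E'
from geo import *
s,M,p=st();print(p,(M.T@(-8*ex-0.8*ey-17*ez)/1000).round(4),(M.T@(-ez)).round(3))
E
```

```text
[499.66811681 238.71271456 173.86260104] [ 0.0057 -0.0135  0.0117] [ 0.464 -0.356  0.812]
```

```bash
python3 -m pendant '[[[0.001,-0.0023,0.002],[0,0,0],0],[[0.001,-0.0023,0.002],[0,0,0],0],[[0.001,-0.0023,0.002],[0,0,0],0],[[0.001,-0.0023,0.002],[0,0,0],0],[[0.001,-0.0023,0.002],[0,0,0],0],[[0.0007,-0.002,0.0017],[0,0,0],0],[[0,0,0],[0,0,0],0],[[0,0,0],[0,0,0],0]]'; python3 - <<'E'
from tubefit import *
c=cam('scene');cam('wrist','w5.png')
s,M,p=st();mid=p+M@mid_t;ax=M@cap_t;C=fr([-58,0,105])
def loc(v): return np.array([v@ex,v@ey,v[2]])
print('pred off',loc(mid-C),'axis',loc(ax),s['wrist_force'],p)
o,a,n,e,sg=tube(c,mid,ax);print('meas off',loc(o-C),loc(a),n,e,sg)
E
```

```text
t: 7.9
tool_pos: [491.2, 239.0, 156.5]
tool_rot: [156.4, 27.7, 69.0]
wrist_force: [0.7, -0.2, 0.0]
gripper_width: 29.3
pred off [-0.48285508 -0.20390485  3.52637918] axis [0.00327905 0.99997023 0.00698486] [-0.04809793 -0.00108454 -0.81778532] [491.37482303 239.07504009 156.7029433 ]
meas off [ 1.49808099 -0.20838147  3.23731076] [0.02979346 0.99936243 0.0196746 ] 546 0.8698038970061752 [-74.09860132  43.98461919]
```

View pics/w5.png

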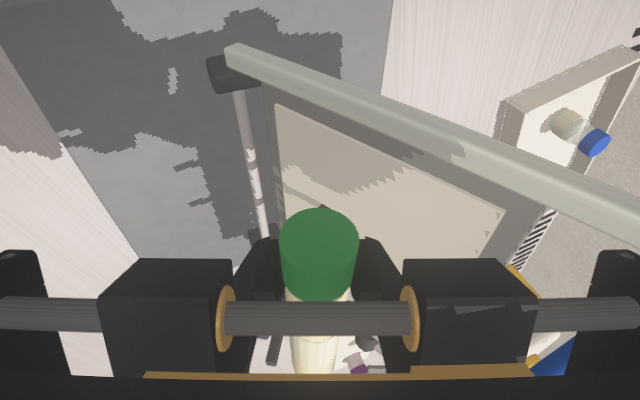

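```bash
python3 -m pendant '[[[0.0005,-0.0004,0.0008],[0,0,0],0],[[0.0005,-0.0004,0.0008],[0,0,0],0],[[0.0005,-0.0004,0.0008],[0,0,0],0],[[0.0005,-0.0004,0.0008],[0,0,0],0],[[0,0,0],[0,0,0],0],[[0,0,0],[0,0,0],0],[[0,0,0],[0,0,0],0],[[0,0,0],[0,0,0],0]]'; python3 - <<'E'
from tubefit import *
c=cam('scene')
s,M,p=st();mid=p+M@mid_t;ax=M@cap_t;C=fr([-58,0,105])
def loc(v): return np.array([v@ex,v@ey,v[2]])
print('pred off',loc(mid-C),'axis',loc(ax),s['wrist_force'],s['moment'],p)
o,a,n,e,sg=tube(c,mid,ax);print('meas off',loc(o-C),loc(a),n,e,sg)
E
```

```text
t: 8.8
tool_pos: [491.7, 239.5, 153.9]
tool_rot: [156.3, 27.6, 68.9]
wrist_force: [-1.6, 1.9, 6.1]
gripper_width: 29.1
pred off [-0.14730471  0.2747375   0.67272344] axis [0.00304946 0.99997084 0.0070016 ] [-1.84822544  1.89493438  6.20338006] [-0.31954929 -0.000706   -0.11786195] [491.75790949 239.49796805 153.8513334 ]
meas off [1.3004477  0.25738614 2.52030099] [ 0.03607413  0.99919361 -0.01762906] 541 0.8683571285666627 [-73.5852283   43.15306507]
```

```bash
python3 -m pendant '[[[0,0,0],[0,0,0],0.38],[[0,0,0],[0,0,0],0.42],[[0,0,0],[0,0,0],0.46],[[0,0,0],[0,0,0],0.5],[[0,0,0],[0,0,0],0.55],[[0,0,0],[0,0,0],0.6],[[0,0,0],[0,0,0],0.6],[[0,0,0],[0,0,0],0.6]]'; python3 - <<'E'
from tubefit import *
c=cam('scene');cam('wrist','w6.png')
s,M,p=st();mid=p+M@mid_t;ax=M@cap_t;C=fr([-58,0,105])
def loc(v): return np.array([v@ex,v@ey,v[2]])
print(s['wrist_force'],s['moment'],p,s['gripper_width'])
o,a,n,e,sg=tube(c,C,ey);print('meas off',loc(o-C),loc(a),n,e,sg)
E
```

```text
t: 9.65
tool_pos: [491.1, 239.2, 152.4]
tool_rot: [156.4, 27.7, 69.0]
wrist_force: [0.3, -0.4, 0.5]
gripper_width: 53.0
[ 0.2289656  -0.06971874  0.2518526 ] [ 0.22448011  0.02893478 -0.03392194] [491.09749709 239.19412885 152.44482155] 52.729016166830945
meas off [-1.03091587e+00  1.17257390e-14  8.85633284e-01] [0.00665628 0.99996921 0.00415718] 548 0.859823339282709 [-74.48095039  44.15943542]
```

View pics/w6.png

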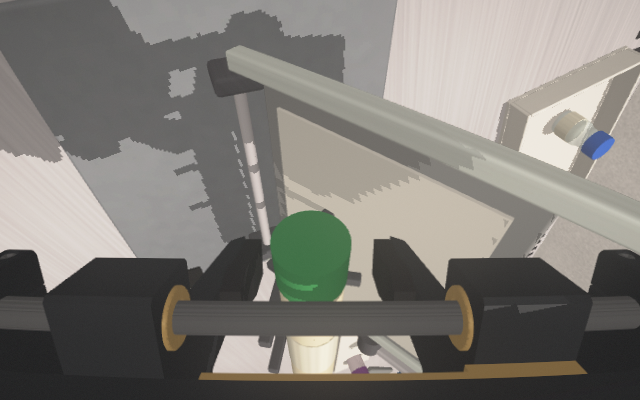

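The tube is released and lies about 1 mm from the cradle point, with the fingers clear of it on both sides (wrist image, cap at (312,240)). Retreating along the tool.

```bash
python3 -m pendant '[[[0,0,-0.008],[0,0,0],0.65],[[0,0,-0.014],[0,0,0],0.65],[[0,0,-0.018],[0,0,0],0.65],[[0,0,-0.02],[0,0,0],0.65],[[0,0,-0.02],[0,0,0],0.65],[[0,0,-0.02],[0,0,0],0.65],[[0,0,-0.02],[0,0,0],0.65],[[0,0,-0.01],[0,0,0],0.65]]'; python3 - <<'E'
from tubefit import *
c=cam('scene','sc7.png');cw=cam('wrist','w7.png')
s,M,p=st();C=fr([-58,0,105])
def loc(v): return np.array([v@ex,v@ey,v[2]])
print(s['wrist_force'],p,s['gripper_width'])
o,a,n,e,sg=tube(c,C,ey);print('meas off',loc(o-C),loc(a),n,e,sg)
Mt=np.column_stack([ey,ex,-ez])
P=B+170*ex-122*ey; P[2]=320
print(P); q,cst=ik(Mt,np.r_[P[:2],254],s['qpos']);print(q,cst)
plan(M,p,Mt,[p+80*ez-60*ey,P],8)
E
```

```text
t: 10.55
tool_pos: [462.3, 311.3, 260.7]
tool_rot: [156.3, 27.5, 69.0]
wrist_force: [0.3, 0.4, 0.2]
gripper_width: 57.5
[ 0.51190003  1.15999009 -0.5527888 ] [462.53232248 310.92009758 259.92206686] 57.54693164899651
meas off [-1.01812736e+00  4.61509208e-15  8.62688716e-01] [0.00313874 0.99997018 0.00705603] 597 0.8743730983351607 [-74.04356307  53.20604809]
[628.64777898  36.90243749 320.        ]
[-7.44055338e+00  1.75630842e+01  8.40935619e+01 -6.30592703e-16
  7.83433539e+01  1.75944662e+00] 3.9939348680804936e-26
[[-0.0421, 0.0137, -0.0167], [0.044, 0.064, -0.012]]
[[-0.0411, 0.0123, -0.0199], [0.044, 0.064, -0.012]]
[[-0.0253, 0.0311, 0.0181], [0.044, 0.064, -0.012]]
[[-0.0252, 0.0344, 0.0204], [0.044, 0.064, -0.012]]
[[-0.0268, 0.0349, 0.0172], [0.044, 0.064, -0.012]]
[[-0.0283, 0.0353, 0.0139], [0.044, 0.064, -0.012]]
[[-0.0295, 0.0355, 0.0104], [0.044, 0.064, -0.012]]
[[-0.0305, 0.0355, 0.0069], [0.044, 0.064, -0.012]]
```

View pics/w7.png

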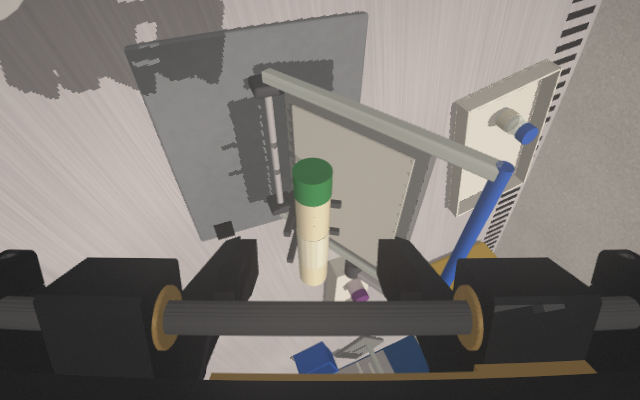

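The tube lies in both forks, cap at (312,170) in the wrist view, and nothing touches it. Moving over to behind the kickstand with the fingers closed.

```bash
python3 -m pendant '[[[-0.042,0.0135,-0.0165],[0.044,0.064,-0.012],0],[[-0.041,0.0125,-0.02],[0.044,0.064,-0.012],0],[[-0.0255,0.031,0.018],[0.044,0.064,-0.012],0],[[-0.025,0.0345,0.0205],[0.044,0.064,-0.012],0],[[-0.027,0.035,0.017],[0.044,0.064,-0.012],0],[[-0.0285,0.0355,0.014],[0.044,0.064,-0.012],0],[[-0.0295,0.0355,0.0105],[0.044,0.064,-0.012],0],[[-0.0305,0.0355,0.007],[0.044,0.064,-0.012],0]]'; python3 - <<'E'
from geo import *
c=cam('wrist','w8.png')
s,M,p=st()
print(p,s['gripper_width'])
Mt=np.column_stack([ey,ex,-ez])
P=B+170*ex-122*ey; P[2]=254
W=pts(c);hsv=cv2.cvtColor(c['frame'],cv2.COLOR_RGB2HSV)
m=(cv2.inRange(hsv,(3,130,100),(14,255,255))>0)&((W>[520,-10,200])&(W<[660,110,290])).all(-1)
q=W[m]; print('tip',len(q), ((q-B)@ex).min() if len(q) else '',((q-B)@ex).max() if len(q) else '',np.median((q-B)@ey) if len(q) else '')
plan(M,p,Mt,[P],4)
E
```

```text
t: 11.45
tool_pos: [628.8, 32.6, 318.2]
tool_rot: [180.0, -0.1, 80.6]
wrist_force: [-0.1, 0.3, 0.3]
gripper_width: 0.6
[632.30835256  24.22467977 315.60700363] 0.6277593261235644
tip 734 117.62594546948816 139.51613398415756 -118.43462935314666
[[0.003, -0.0014, 0.0154], [-0.0, -0.0, -0.003]]
[[0.003, -0.0014, 0.0154], [-0.0, -0.0, -0.003]]
[[0.003, -0.0014, 0.0154], [-0.0, -0.0, -0.003]]
[[0.003, -0.0014, 0.0154], [-0.0, -0.0, -0.003]]
```

View pics/w8.png

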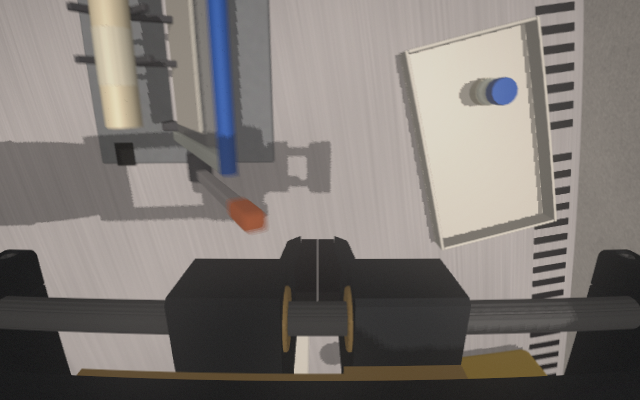

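```bash
python3 -m pendant '[[[0.003,-0.0014,0.0154],[0,0,0],0],[[0.003,-0.0014,0.0154],[0,0,0],0],[[0.003,-0.0014,0.0154],[0,0,-0.003],0],[[0.003,-0.0014,0.0154],[0,0,-0.003],0],[[0,0,0],[0,0,0],0],[[0,0,0],[0,0,0],0],[[0,0,0],[0,0,0],0],[[0,0,0],[0,0,0],0]]'; python3 - <<'E'
from geo import *
c=cam('wrist','w9.png')
s,M,p=st()
print(p,(p-B)@ex,(p-B)@ey,s['gripper_width'])
W=pts(c);hsv=cv2.cvtColor(c['frame'],cv2.COLOR_RGB2HSV)
m=(cv2.inRange(hsv,(3,130,100),(14,255,255))>0)&((W>[520,-10,200])&(W<[660,110,290])).all(-1)
q=W[m]; print('tip',len(q), ((q-B)@ex).min(),((q-B)@ex).max(),np.percentile((q-B)@ey,[2,50,98]),np.percentile(q[:,2],[2,98]))
E
```

```text
t: 12.3
tool_pos: [625.3, 47.4, 258.1]
tool_rot: [179.8, 0.1, 80.9]
wrist_force: [-0.2, 0.2, -0.5]
gripper_width: 0.3
[625.26261133  47.33702224 257.97496749] 164.99008444480108 -112.24086760429485 0.5658641284145044
tip 9 119.70803531890516 123.28932094808408 [-116.30645301 -115.90410263 -115.58545708] [232.40422305 233.8551219 ]
```

View pics/w9.png

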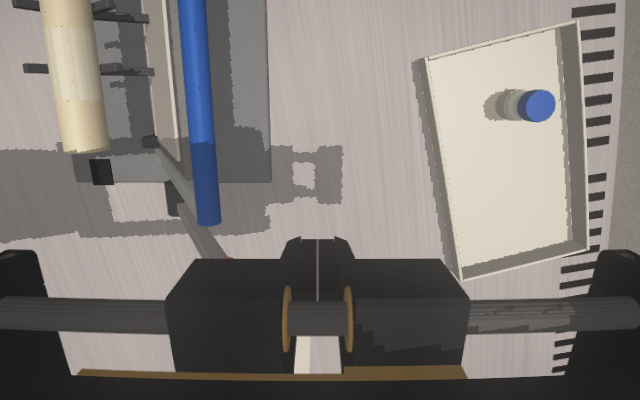

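```bash
python3 -m pendant '[[[-0.0105,0,0.003],[0,0,0],0],[[0,0,0],[0,0,0],0],[[0,-0.01,0],[0,0,0],0],[[0,-0.01,0],[0,0,0],0],[[0,-0.01,0],[0,0,0],0],[[0,-0.01,0],[0,0,0],0],[[0,-0.01,0],[0,0,0],0],[[0,0,0],[0,0,0],0]]'; python3 - <<'E'
from geo import *
c=cam('scene')
cv2.imwrite('pics/sc10.png',cv2.resize(c['frame'][150:310,280:460,::-1],None,fx=4,fy=3.7))
s,M,p=st()
print(p,(p-B)@ex,(p-B)@ey,s['wrist_force'])
E
```

```text
t: 13.15
tool_pos: [572.4, 45.4, 253.9]
tool_rot: [179.9, 0.1, 80.9]
wrist_force: [-0.2, -0.2, 0.2]
gripper_width: 0.3
[573.15077073  45.19718062 254.02985535] 113.89071717301246 -122.68488583813925 [-1.03703458 -0.5162872  -0.38260991]
```

View pics/sc10.png

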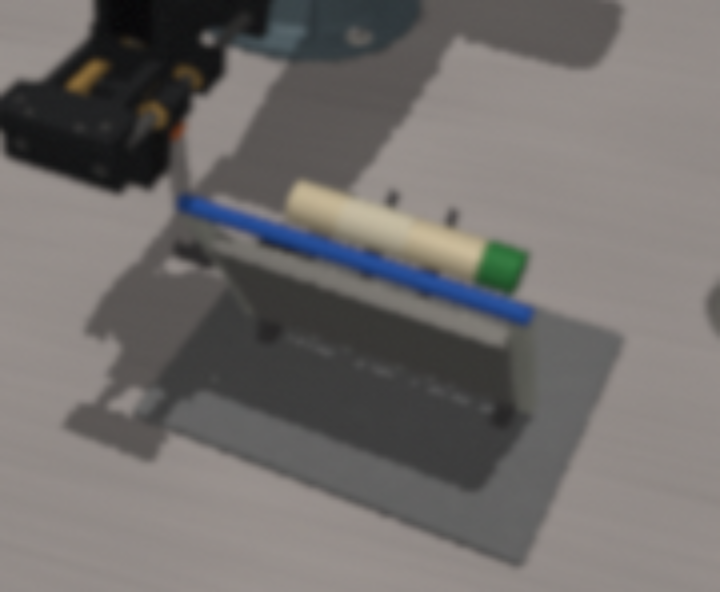

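The orange tip, at (178,132) in the crop, now stands ahead of the fingers and the leg is rotating up. Pushing on over centre.

```bash
python3 -m pendant '[[[0,-0.01,0],[0,0,0],0],[[0,-0.01,0],[0,0,0],0],[[0,-0.01,0],[0,0,0],0],[[0,-0.012,0],[0,0,0],0],[[0,-0.012,0],[0,0,0],0],[[0,-0.012,0],[0,0,0],0],[[0,0,0],[0,0,0],0],[[0,0,0],[0,0,0],0]]'; python3 - <<'E'
from geo import *
c=cam('scene');c2=cam('side')
a=cv2.resize(c['frame'][150:310,280:460,::-1],(400,400));b=cv2.resize(c2['frame'][150:310,230:390,::-1],(400,400))
cv2.imwrite('pics/sc11.png',np.hstack([a,b]))
s,M,p=st()
print(p,(p-B)@ex,(p-B)@ey,s['wrist_force'])
E
```

```text
t: 14.0
tool_pos: [508.6, 55.3, 254.1]
tool_rot: [179.8, 0.1, 80.9]
wrist_force: [0.2, 0.1, 0.5]
gripper_width: 0.5
[508.98347556  55.1942506  253.93600136] 48.9505096621071 -123.0755588815561 [0.42737563 0.16353048 0.02853454]
```

View pics/sc11.png

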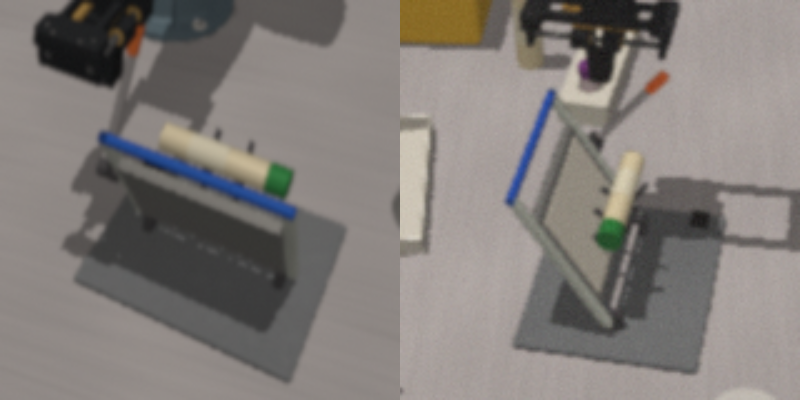

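The leg is over centre and falling forward: in the right panel (side view) the tip is at (657,83), ahead of the frame. Lifting and moving over the rail's middle.

```bash
python3 -m pendant '[[[0,0,-0.03],[0,0,0],0],[[0,0,-0.03],[0,0,0],0],[[0.02,0.01,0],[0,0,0],0.5],[[0.03,0.015,0],[0,0,0],0.5],[[0.035,0.018,0],[0,0,0],0.5],[[0.028,0.014,0],[0,0,0],0.5],[[0.01,0.004,0],[0,0,0],0.5],[[0,0,0],[0,0,0],0.5]]'; python3 - <<'E'
from tubefit import *
c=cam('scene');c2=cam('side');cw=cam('wrist','w12.png')
a=cv2.resize(c['frame'][150:310,280:460,::-1],(400,400));b=cv2.resize(c2['frame'][150:310,230:390,::-1],(400,400))
cv2.imwrite('pics/sc12.png',np.hstack([a,b]))
s,M,p=st()
print(p,(p-B)@ex,(p-B)@ey,s['gripper_width'])
C=fr([-58,0,105]);o,a,n,e,sg=tube(c,C,ey);print('tube off',o-C,a@ey,n,sg)
W=pts(cw);hsv=cv2.cvtColor(cw['frame'],cv2.COLOR_RGB2HSV)
m=(cv2.inRange(hsv,(105,130,60),(125,255,255))>0)&((W>[540,40,200])&(W<[640,300,250])).all(-1)
q=W[m]-B;print('rail ex,z top',np.percentile(q@ex,[2,50,98]),np.percentile(q[:,2],[50,98]))
for cc in (c,c2,cw):
    W=pts(cc);hsv=cv2.cvtColor(cc['frame'],cv2.COLOR_RGB2HSV)
    m=(cv2.inRange(hsv,(3,120,80),(14,255,255))>0)&((W>[380,-10,0])&(W<[660,140,290])).all(-1)
    q=W[m]
    if len(q)>4:
        d=np.median(q,0)-fr([0,-122,121]);print('tip rel hub',d@ex,d@ey,d[2],len(q),'angle',np.arctan2(-d@ex,d[2])+.52)
E
```

```text
t: 14.9
tool_pos: [588.5, 168.1, 312.8]
tool_rot: [180.0, 0.1, 81.0]
wrist_force: [-0.5, -0.3, 0.3]
gripper_width: 43.8
[587.77070838 166.31736258 313.39862013] 108.95774927177266 -0.785308800855248 43.78267326422569
tube off [-0.96580014  0.15642549  0.9050244 ] 0.9999267868730282 503 [-74.60909031  53.69355959]
rail ex,z top [104.28717312 108.91158879 114.53547052] [223.93647095 225.70101536]
tip rel hub -120.27910724511224 4.933416838704811 -52.62896915052531 18 angle 2.503254636681519
tip rel hub -122.62390005086391 5.093142363103257 -53.213012305828386 41 angle 2.5002257609454808
tip rel hub -129.29237578788198 7.161479369404026 -61.519328288137956 24 angle 2.534909902471755
```

View pics/sc12.png

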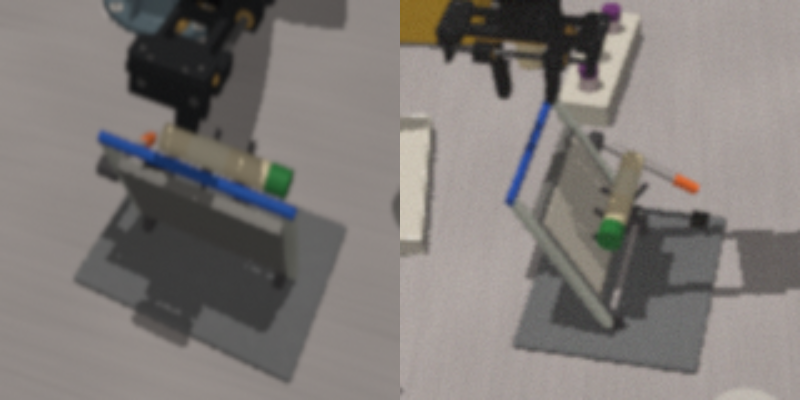

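View pics/w12.png

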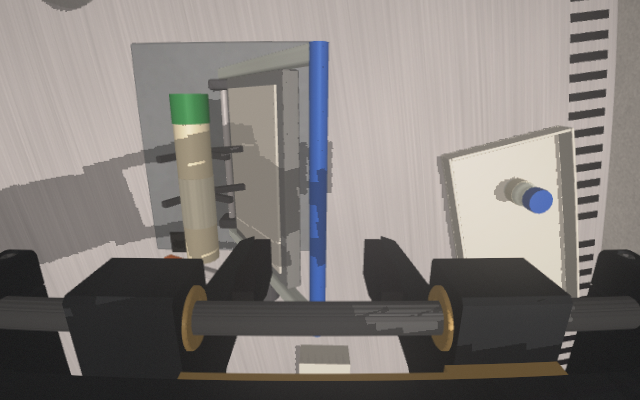

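The kickstand is down at about 2.5 rad: tip at (685,183) in the side panel, with the frame still leaning. The tube is within about 1 mm of the cradle. The rail at (318,170) in the wrist view runs between the open fingers. Lowering and gripping.

```bash
python3 -m pendant '[[[0,0.0005,0.02],[0,0,0],0.5],[[0,0,0.02],[0,0,0],0.5],[[0,0,0.02],[0,0,0],0.5],[[0,0,0.016],[0,0,0],0.5],[[0,0,0.01],[0,0,0],0.5],[[0,0,0.005],[0,0,0],0.5],[[0,0,0],[0,0,0],0.3],[[0,0,0],[0,0,0],0.1]]' 10; python3 -m pendant '[[[0,0,0],[0,0,0],0],[[0,0,0],[0,0,0],0],[[0,0,0],[0,0,0],0],[[0,0,0],[0,0,0],0],[[0,0,0],[0,0,0],0],[[0,0,0],[0,0,0],0],[[0,0,0],[0,0,0],0],[[0,0,0],[0,0,0],0]]'; python3 - <<'E'
from tubefit import *
c=cam('scene');c2=cam('side');cw=cam('wrist','w13.png')
a=cv2.resize(c['frame'][150:310,280:460,::-1],(400,400));b=cv2.resize(c2['frame'][150:310,230:390,::-1],(400,400))
cv2.imwrite('pics/sc13.png',np.hstack([a,b]))
s,M,p=st()
print(p,(p-B)@ex,(p-B)@ey,s['gripper_width'],s['wrist_force'])
e=(p-B)@ex; dx=e-222*np.sin(.52)
N=20
for i in range(1,N+1):
    L0=.52*(1-(i-1)/N);L1=.52*(1-i/N);print(i,round(222*(np.sin(L1)-np.sin(L0)),2),round(222*(np.cos(L1)-np.cos(L0)),2),end=' ; ')
E
```

```text
t: 15.85
tool_pos: [589.3, 167.0, 223.5]
tool_rot: [179.8, 0.1, 80.9]
wrist_force: [0.7, -0.5, -0.9]
gripper_width: 30.3
t: 16.65
tool_pos: [588.9, 167.1, 222.9]
tool_rot: [179.9, 0.1, 80.9]
wrist_force: [-2.8, 0.2, 4.4]
gripper_width: 11.2
[588.98247273 167.07251066 222.90271996] 110.03319183684592 0.1538635848972906 11.804268840605154 [-1.82881702  1.52795827  5.32166139]
1 -5.05 2.8 ; 2 -5.12 2.67 ; 3 -5.18 2.54 ; 4 -5.25 2.4 ; 5 -5.31 2.26 ; 6 -5.37 2.12 ; 7 -5.42 1.98 ; 8 -5.47 1.84 ; 9 -5.52 1.7 ; 10 -5.56 1.56 ; 11 -5.6 1.41 ; 12 -5.63 1.27 ; 13 -5.66 1.12 ; 14 -5.69 0.97 ; 15 -5.71 0.82 ; 16 -5.73 0.67 ; 17 -5.75 0.52 ; 18 -5.76 0.37 ; 19 -5.77 0.23 ; 20 -5.77 0.08 ;
```

View pics/sc13.png

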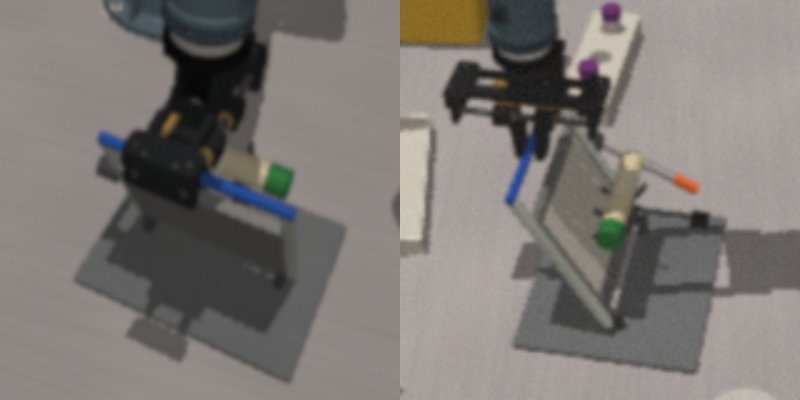

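Rail gripped at 11.8 mm. Raising along the hinge arc.

```bash
python3 -m pendant '[[[0,-0.0025,-0.0014],[0,0,0],0],[[0,-0.0026,-0.0014],[0,0,0],0],[[0,-0.0051,-0.0027],[0,0,0],0],[[0,-0.0052,-0.0025],[0,0,0],0],[[0,-0.0053,-0.0024],[0,0,0],0],[[0,-0.0053,-0.0023],[0,0,0],0],[[0,-0.0054,-0.0021],[0,0,0],0],[[0,-0.0054,-0.002],[0,0,0],0]]'; python3 -m pendant '[[[0,-0.0055,-0.0018],[0,0,0],0],[[0,-0.0055,-0.0017],[0,0,0],0],[[0,-0.0056,-0.0016],[0,0,0],0],[[0,-0.0056,-0.0014],[0,0,0],0],[[0,-0.0056,-0.0013],[0,0,0],0],[[0,-0.0057,-0.0011],[0,0,0],0],[[0,-0.0057,-0.001],[0,0,0],0],[[0,-0.0057,-0.0008],[0,0,0],0]]';  python3 - <<'E'
from tubefit import *
c=cam('scene');c2=cam('side')
a=cv2.resize(c['frame'][150:310,280:460,::-1],(400,400));b=cv2.resize(c2['frame'][150:310,230:390,::-1],(400,400))
cv2.imwrite('pics/sc14.png',np.hstack([a,b]))
s,M,p=st()
print(p,(p-B)@ex,(p-B)@ey,s['gripper_width'],s['wrist_force'],'L',np.arcsin(((p-B)@ex)/222))
E
```

```text
t: 17.6
tool_pos: [553.1, 172.9, 240.7]
tool_rot: [179.7, 0.1, 80.9]
wrist_force: [4.7, 1.3, 5.1]
gripper_width: 11.2
t: 18.4
tool_pos: [507.9, 180.3, 250.6]
tool_rot: [179.8, 0.1, 80.9]
wrist_force: [2.5, 2.7, 4.3]
gripper_width: 11.1
[507.53653283 180.34185787 250.56933346] 27.51343192500051 0.2308438178926607 11.248782395536956 [4.18369322 3.47464618 5.69819496] L 0.12425385764062215
```

View pics/sc14.png

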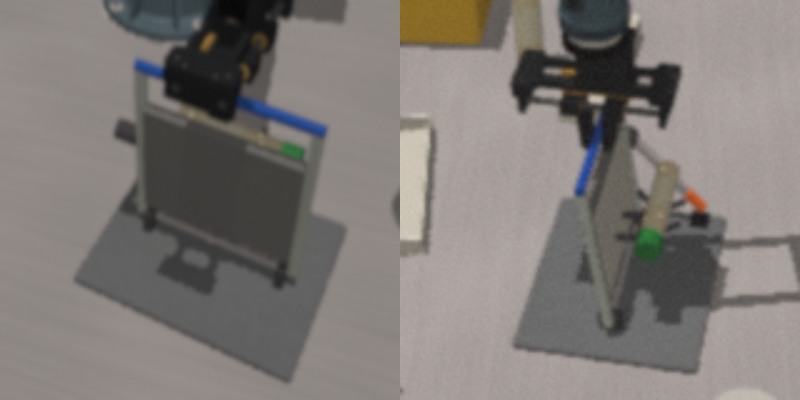

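The frame is nearly upright (about 0.12 rad left) and the tube is still in the forks. Finishing the last 27 mm.

```bash
python3 -m pendant '[[[0,-0.0055,-0.0006],[0,0,0],0],[[0,-0.0055,-0.0005],[0,0,0],0],[[0,-0.0055,-0.0003],[0,0,0],0],[[0,-0.005,-0.0002],[0,0,0],0],[[0,-0.003,0],[0,0,0],0],[[0,-0.002,0],[0,0,0],0],[[0,0,0],[0,0,0],0],[[0,0,0],[0,0,0],0]]'; python3 -m pendant '[[[0,0,0],[0,0,0],0],[[0,0,0],[0,0,0],0],[[0,0,0],[0,0,0],0],[[0,0,0],[0,0,0],0],[[0,0,0],[0,0,0],0],[[0,0,0],[0,0,0],0],[[0,0,0],[0,0,0],0],[[0,0,0],[0,0,0],0]]' ;  python3 - <<'E'
from tubefit import *
c=cam('scene');c2=cam('side');cw=cam('wrist','w15.png')
a=cv2.resize(c['frame'][150:310,280:460,::-1],(400,400));b=cv2.resize(c2['frame'][150:310,230:390,::-1],(400,400))
cv2.imwrite('pics/sc15.png',np.hstack([a,b]))
s,M,p=st()
print(p,(p-B)@ex,(p-B)@ey,s['gripper_width'],s['wrist_force'],'L',np.arcsin(((p-B)@ex)/222))
C=fr([-58,0,105],0);
for cc in(c,c2,cw):
    try:
        o,a,n,e,sg=tube(cc,C,ey);d=o-C;print('tube off',d@ex,d@ey,d[2],a@ey,n,e,sg)
    except Exception as x: print('no')
    W=pts(cc);hsv=cv2.cvtColor(cc['frame'],cv2.COLOR_RGB2HSV)
    m=(cv2.inRange(hsv,(3,120,80),(14,255,255))>0)&((W>[340,-10,0])&(W<[660,140,290])).all(-1)
    q=W[m]
    if len(q)>4:
        d=np.median(q,0)-fr([0,-122,121],0);print('tip rel hub',d@ex,d@ey,d[2],len(q),'angle',np.arctan2(-d@ex,d[2]))
    m=(cv2.inRange(hsv,(105,130,60),(125,255,255))>0)&((W>[430,40,200])&(W<[640,300,280])).all(-1)
    q=W[m]-B;print('rail',len(q),np.percentile(q@ex,[2,50,98]),np.percentile(q[:,2],[50,98]))
# panel back plane tilt from scene
    L=W-B; le=np.stack([L@ex,L@ey,L[...,2]],-1)
    m=((le>[-25,-85,60])&(le<[35,85,190])).all(-1);q=le[m]
    if len(q)>100:
        g=np.linalg.lstsq(np.c_[q[:,2],q[:,1],np.ones(len(q))],q[:,0],rcond=None)[0];print('panel tilt',g)
E
```

```text
t: 19.3
tool_pos: [481.6, 184.5, 251.8]
tool_rot: [179.9, 0.1, 80.9]
wrist_force: [3.1, 3.8, 6.0]
gripper_width: 11.4
t: 20.1
tool_pos: [481.7, 184.5, 251.7]
tool_rot: [179.9, 0.1, 80.9]
wrist_force: [2.9, 3.2, 6.0]
gripper_width: 11.5
[481.68433022 184.48879323 251.7328846 ] 1.3307682443913473 0.1911532486644625 11.192083345503116 [2.82972513 4.05411458 5.35395542] L 0.005994487452113147
no
rail 182 [1.04384865 5.53041463 8.6826885 ] [252.86281668 256.04587806]
panel tilt [1.30602217e-02 2.36340066e-03 9.28858235e+00]
tube off -1.1616482758371753 1.191937692761626e-14 1.7830663655448404 0.999954828805356 249 1.4494151203694816 [-72.19757611  52.27336407]
tip rel hub -80.09975250237913 6.610466346524695 -107.04397488852679 34 angle 2.4991879421040917
rail 99 [-5.11610791 -0.02189645  6.26402755] [254.03036536 258.38483297]
panel tilt [ 2.60201515e-02  7.13399819e-03 -1.02956416e+01]
tube off 0.07067529170874282 1.391371822887537e-15 0.9018814788891234 0.999987686067229 5506 0.37412107541723927 [-45.06050293  53.97800756]
rail 9905 [-3.94371392  1.47413411  6.876889  ] [253.35419115 255.06814946]
panel tilt [-0.17416783  0.00771818  0.52097509]
  return _methods._mean(a, axis=axis, dtype=dtype,
  ret = ret.dtype.type(ret / rcount)
```

View pics/sc15.png

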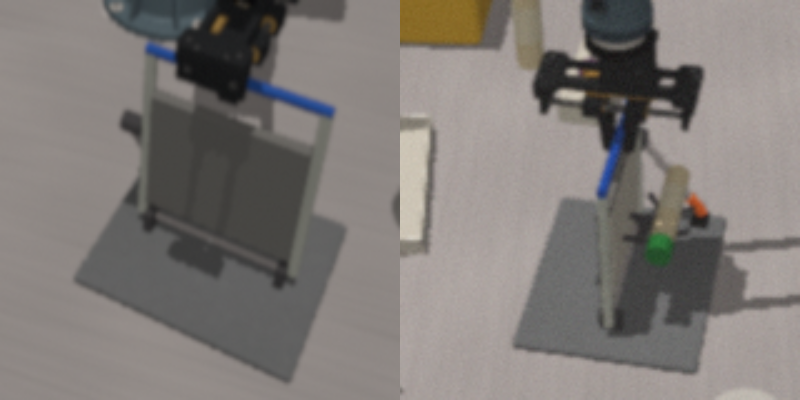

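View pics/w15.png

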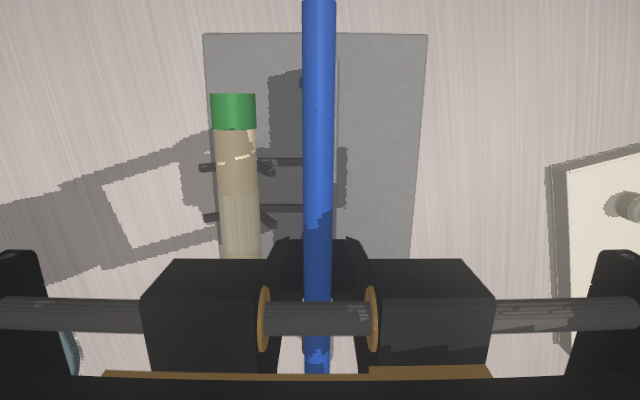

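```bash
python3 -c "
from bench import manip
print(manip.close_job())"
```

```text
the job is handed in; nothing more can be done
None
```

I handed the job in at about 20 s with the gripper still holding the frame upright by the blue rail (10 N grip setting). No verdict was reported.

**What I did:** I took the small green-capped tube from the rack's middle socket, laid it in the two forks and let go. With the frame still leaning, I pushed the kickstand over centre and it fell to its stop. I then gripped the rail and raised the frame along its hinge arc.

**Last checks:**

| Check | Result |
|---|---|
| Frame tilt | 0.006 rad from the tool position; rough panel fits gave 0.013 and 0.026 |
| Tube | about 1–2 mm from the cradle point, axis within about 0.01 rad of the frame's y, not touched |
| Kickstand | about 2.50–2.53 rad while the frame leaned, about 2.50 rad upright (limit 2.4) |
| Wrist force | about 7 N steady |
| Pots and dishes | pots checked by eye only, in their sockets in the later pictures; dishes unmoved when last in view, neither measured |

**Checks that failed:** The scene camera could not fit the tube at the end because the frame hid it, so that reading comes from the side and wrist cameras. The panel fit from the wrist camera (-0.17 rad) disagreed with the rest. I set it aside because that camera looks almost straight down and hardly sees the panel.

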